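# Fold back the sink cover's leaf

## Task

The sink is wanted for the washing-up: fold the hinged wooden leaf of the sink cover back over its hinge, so that it lies flat on the cover's panel. First slide whichever small thing lies where the leaf will come down (match box or spoon rest) across the panel out of its way, leaving it on the panel, then turn the leaf over by a fingertip under its free edge and press it down flat. Only touch and push: do not pick up or tip the small things, do not grip the leaf between the fingers, and leave everything else where it stands.

Things in the scene. Friction and masses are not known exactly. Their poses are not given: they have to be found in the camera images.
- cover: Beech sink cover, does not move: flat panel 16 mm thick, from x = -185 to 250 mm (away from the robot) and y = -255 to 0 mm, with a leaf hinged to its left (+y) edge. Origin at the level of the panel's top, right under the middle of the hinge pin; z up. The pin runs along x at y = 0, z = 2 mm; its knuckles rise to z = 5.5 mm. The panel's top is 19 mm above the counter, 197 mm above the sink's floor.
- hoop (a point): Middle of the 8 mm steel wire hoop that carries the leaf from below (cover frame: y = 74 mm, x from -104 to 104 mm, its top 16 mm below the panel's top). Beyond it nothing is under the leaf's last 52 mm, and beyond the leaf the sink is open for at least 65 mm to its left rim (the counter). Axes as the cover's.
- leaf (a joint): Leaf's angle, rad: 0 = lies out over the sink, level with the panel (it starts at 0 to 0.2); 1.57 = upright; 3.14 = folded back flat on the panel, on bumpers 4 mm high. It swings about the hinge pin towards the panel. Its stiff hinge (0.3 N m friction) keeps it where it is left; raising it takes about 4 to 5 N upward at the free edge. Folded, it covers the panel from y = 0 to -130 mm, x = -130 to 130 mm.
- leaf_edge (a point): Middle of the leaf's free edge, halfway through its thickness; moves with the leaf. The leaf is a beech board 260 mm along the hinge, 130 mm wide from hinge pin to free edge, 14 mm thick, 0.3 kg; out over the sink its upper face lies 2 mm below the pin's axis, folded back its top is 18 mm above the panel. y axis: hinge to free edge; z: out of the face that is on top at joint 0; x: along the edge.
- match_box: Paper match box lying flat on the panel, 34 x 54 x 14 mm (x, y, z), about 20 g, loose. Origin at the centre of its underside. Either it or the spoon rest starts where the leaf will come down; the other lies out of the way near the panel's back right corner.
- spoon_rest: Small blue and white boat-shaped spoon rest lying on the panel, 38 x 68 x 16 mm (x, y, z), about 45 g, loose. Origin at the centre of its underside.
- shaker: Steel and glass shaker, 44 mm across, 89 mm tall, on the panel near its back end, clear of the leaf: leave it alone. Origin at the centre of its underside.
- flask: Small conical glass flask, 69 mm across, 105 mm tall, on the counter to the left behind the sink: leave it alone. Origin at the centre of its underside.
- bowl: Glass bowl, 149 mm across, 62 mm high, standing in the sink: leave it alone. Origin at the centre of its underside.
- mug: White mug lying in the sink, 90 x 108 x 103 mm: leave it alone. Origin at the centre of its underside.

How it is judged:
By the outcome, as a careful person would: the job done as asked, in the order asked, and still so for the second after the job is handed in, with the robot touching nothing.
It also fails if it takes over 59 s, if anything falls off the work surface, if the arm or the gripper's body presses on something with over 40 N, if the wrist force passes 120 N, or if a joint passes its speed limit or range.

## Robot

A 6-joint arm with a two-finger parallel gripper is mounted at the origin on a cart in front of the work surface, level with it; the furniture and walls round the work are solid. World frame = base frame: x ahead of the robot, y to its left, z up, the work surface at z = 0. Lengths are in m, angles in rad, forces in N, time in s.
With the tool pointing down it reaches from about 0.3 to 0.875 m from the base axis. Payload 4.2 kg.
Tool frame: the origin (TCP) lies midway between the tips of the shut fingers; the grasp point (between the pads) lies 19 mm behind it; z points along the fingers, y is the direction in which the jaws open and shut (so a half turn about z gives the same grasp; the last joint's range is limited). The gripper opens to 85 mm and grips with 20 to 120 N. Pads are 22 mm wide; open, the fingers measure 114 mm over their backs; the gripper's body (76 mm by 85 mm) begins 54 mm behind the grasp point. The pads swing forward as they close: fully open they stand 13 mm farther back than shut.
Start: joints at [-1.36, 0.32, 1.565, -0, 1.257, -0.02], TCP at [0.132, -0.56, 0.231] pointing down, gripper open.
Joint ranges: [-3.11, 3.11], [-0.84, 2.01], [0.21, 2.61], [-1.34, 4.49], [0.05, 2.63], [-2.56, 2.56]. Speed limits (rad/s): [2.57, 2.57, 3.14, 3.14, 3.14, 3.14].

## Interface

Orientations are given as a unit quaternion [w, x, y, z].
In Python, from workcell import robot, imaging gives the robot as it stands.
- The arm moves only by the tool play_rows, never from a script. Its argument "steps" is a list that holds one entry, the list of rows, each a list of 7 numbers: the turn, a rotation vector about the tool's x, y, z in rad, then the shift along the tool's x, y, z in m, then the opening, from -1 (shut) to 1 (fully open). In form: [[[wx, wy, wz, dx, dy, dz, hand], ...]]. A call has 1 to 20 rows; each row shifts and turns the pose as measured when the row begins, along the tool's axes as they then stand; what a row does not reach is not made up. A row lasts 1/12 s, in which the tool goes at most 41.7 mm and 7.16 degrees, less where a joint would pass 70% of its speed; a pose out of reach is approached as far as the arm can. A call with a gripper value outside its range is refused whole. The fingers move at their own pace and stop on an object; the grip force is fixed at half the most. Time passes only in rows, so rows that do not move let the fingers close. It gives the time, the measured TCP pose, the force and the opening at its end, in the units of the state.
- robot.observe(): the state, without advancing time (a new reading comes with each control period).
- imaging.get_image(name): name is "scene" or "top" or "wrist"; returns a dict with "pixels" (384x512x3 uint8, blue, green, red), "camera_matrix" (3x3 intrinsics, pixels), "dist" ([k1, k2, p1, p2, k3] as OpenCV has them; the pictures are not rectified), "rvec" (rotation vector, rad) and "tvec" (3), from world to camera coordinates, as OpenCV has them; the wrist camera has in their place "tool_from_camera" (4x4, takes a point from camera to tool coordinates, whose origin is the TCP and whose axes are the flange's). Camera axes: x right, y down, z forward; pixel columns grow to the right and rows downward; lengths in m; the calibration is good to about 2 mm. A picture is of the moment at which its call begins: read the wrist's pose just before it. There is no depth.
- robot.job_done(): hands the job in, once; it reports no verdict.
The state is a dict: "clock": time; "joint_pos": joint angles; "qd": joint speeds; "effort": joint torques, N m; "tool_pos": TCP position; "tcp_rot": TCP orientation; "ft_force": force on the tool from outside, world axes, zero at the start; "ft_torque": the same for the moment, N m; "grip_width": opening from 0.0 (shut) to 1.0 (fully open).
Only numpy, scipy, OpenCV 4.12 (cv2) and the standard library are available. Lean on these libraries where they do the work, as an engineer would, in place of code of your own. Each camera call takes 0.05 s, during which the arm holds its last target.

## Working session

There is one attempt and no reset: what is moved stays moved. The work goes in short steps, Python scripts to look and compute and a tool call to move; the robot and the scene stay as the last step left them, time stands still between calls to the robot, and variables do not carry over. Pictures are saved under pics/ and viewed, and the job is handed in when it is done.

Besides the shell and the picture viewer there is one more tool, called after ">>>" as a command line: name --argument value ..., lists and objects as JSON in quotes. play_rows: Moves the arm, as the interface text tells. Its arguments: {"type":"object","properties":{"steps":{"type":"array"}},"required":["steps"]}

```bash
ls; mkdir -p pics
cat > h.py <<'E'
import numpy as np, cv2
from workcell import robot, imaging
def snap(name,fn):
    im=imaging.get_image(name); cv2.imwrite('pics/'+fn,im['pixels']); 
    np.savez('pics/'+fn[:-4]+'.npz',**{k:np.array(v) for k,v in im.items()}); return im
def load(fn): return dict(np.load('pics/'+fn+'.npz'))
def ray(im,uv):
    p=cv2.undistortPoints(np.array([[uv]],float),im['camera_matrix'],im['dist'])[0,0]
    R=cv2.Rodrigues(im['rvec'])[0]; t=np.array(im['tvec']).reshape(3)
    return -R.T@t, R.T@np.array([p[0],p[1],1.])
def at_z(im,uv,z):
    o,d=ray(im,uv); return o+d*(z-o[2])/d[2]
def proj(im,P):
    return cv2.projectPoints(np.array(P,float).reshape(-1,3),np.array(im['rvec']),np.array(im['tvec']),im['camera_matrix'],im['dist'])[0].reshape(-1,2)
def tri(obs):
    A=np.zeros((3,3));b=np.zeros(3)
    for im,uv in obs:
        o,d=ray(im,uv); d/=np.linalg.norm(d); M=np.eye(3)-np.outer(d,d); A+=M;b+=M@o
    return np.linalg.solve(A,b)
E
python3 - <<'E'
from h import *
print(robot.observe())
for n in('scene','top','wrist'):
    im=snap(n,n+'0.png'); print(n,{k:np.round(v,4).tolist() for k,v in im.items() if k!='pixels'})
E
```

```text
pics
{'clock': 0.0, 'joint_pos': array([-1.35999784e+00,  3.20299925e-01,  1.56568780e+00,  3.16357075e-05,
        1.25742249e+00, -1.99840637e-02]), 'qd': array([-4.17353424e-04,  1.14023661e-03, -1.13778227e-03, -5.88101069e-04,
        7.16934133e-04, -7.16496271e-05]), 'effort': array([ 8.26476498e-04, -4.15509295e+01, -2.34160584e+01,  9.15660576e-05,
        8.37869971e-03, -5.37891864e-06]), 'tool_pos': array([ 0.13144183, -0.55927282,  0.23047426]), 'tcp_rot': array([-9.06081826e-04,  9.93349964e-01,  1.15130464e-01, -7.15981972e-05]), 'ft_force': array([ 0.79846401, -0.37459852,  0.63181421]), 'ft_torque': array([ 0.01066819, -0.01486754,  0.07077912]), 'grip_width': 0.9989937549139699}
scene {'camera_matrix': [[394.2838, 0.0, 256.9644], [0.0, 394.2838, 193.59], [0.0, 0.0, 1.0]], 'dist': [-0.0346, 0.0, 0.0, 0.0, 0.0], 'rvec': [2.2997, -0.8445, 0.2953], 'tvec': [-0.5401, 0.3364, 0.8265]}
top {'camera_matrix': [[461.0827, 0.0, 250.7945], [0.0, 461.0827, 198.9946], [0.0, 0.0, 1.0]], 'dist': [0.0111, 0.0, 0.0, 0.0, 0.0], 'rvec': [2.2022, -2.1823, 0.0526], 'tvec': [-0.1269, 0.6074, 1.3577]}
wrist {'camera_matrix': [[280.7222, 0.0, 261.397], [0.0, 280.7222, 188.4027], [0.0, 0.0, 1.0]], 'dist': [-0.0669, 0.0, 0.0, 0.0, 0.0], 'tool_from_camera': [[-0.0009, -0.9492, -0.3146, 0.0819], [1.0, -0.0008, -0.0004, -0.0006], [0.0001, -0.3146, 0.9492, -0.143], [0.0, 0.0, 0.0, 1.0]]}
```

View pics/scene0.png

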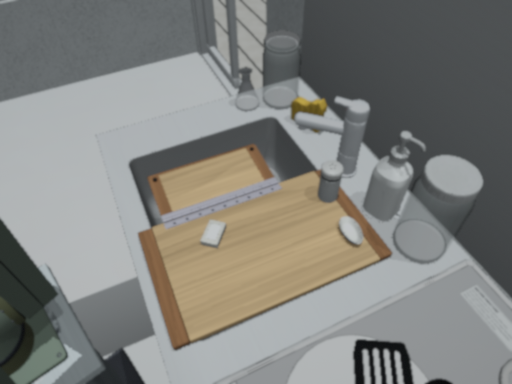

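View pics/top0.png

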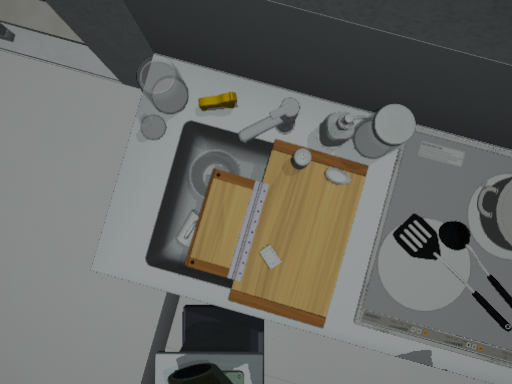

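View pics/wrist0.png

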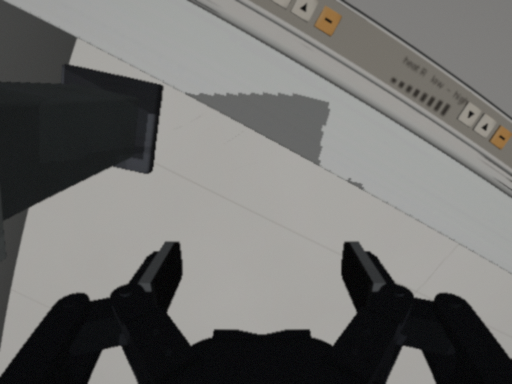

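The scene and top views show the panel with the white match box, at top px (270,256), right of the hinge. The spoon rest is at the back right, px (338,176). The leaf lies out over the sink, left of the hinge strip. The match box is the one in the way. Next I'll enlarge the pictures to measure.

Run:
```python
from h import *
im=load('top0')['pixels']; cv2.imwrite('pics/topz.png',cv2.resize(im[130:335,140:400],None,fx=3,fy=2.9,interpolation=cv2.INTER_CUBIC))
im=load('scene0')['pixels']; cv2.imwrite('pics/scenez.png',cv2.resize(im[135:355,130:395],None,fx=3,fy=2.7,interpolation=cv2.INTER_CUBIC))
```

```text
(no output)
```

View pics/topz.png

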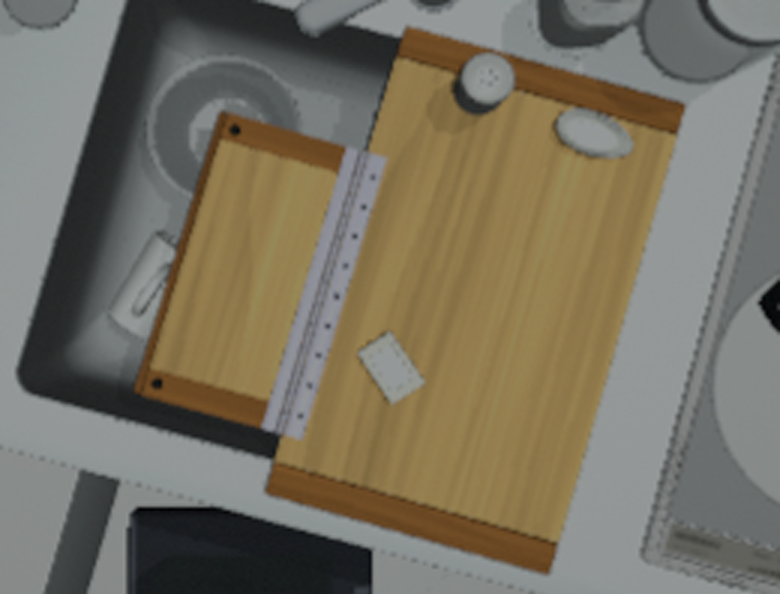

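View pics/scenez.png

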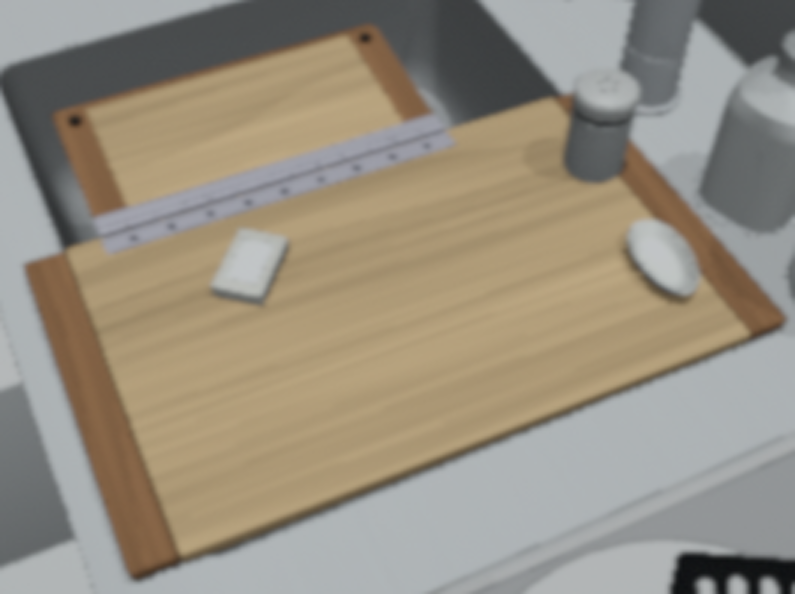

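```bash
cat > fit.py <<'E'
from h import *
from scipy.optimize import least_squares
T=load('top0');S=load('scene0')
ft=lambda a:np.array([(140+u/3,130+v/2.9) for u,v in a])-0.3
fs=lambda a:np.array([(130+u/3,135+v/2.7) for u,v in a])-0.3
C=np.array([(-.185,-.255,0),(-.185,0,0),(.25,0,0),(.25,-.255,0)])
ct=ft([(550,573),(268,490),(405,28),(684,105)]); cs=fs([(135,577),(27,267),(560,97),(783,322)])
def W(p,P,z=.019):
    c,s=np.cos(p[2]),np.sin(p[2]); return np.asarray(P)@np.array([[c,s,0],[-s,c,0],[0,0,1]])+[p[0],p[1],z]
for nm,ims in(('both',((T,ct),(S,cs))),('top',((T,ct),)),('scene',((S,cs),))):
    f=lambda p:np.concatenate([(proj(i,W(p,C))-u).ravel() for i,u in ims])
    r=least_squares(f,[.6,-.1,0]); print(nm,np.round(r.x,4),'px res',np.round(r.fun,1))
    if nm=='both': p=r.x
def leaf(a,pts): # pts (x,y,z) leaf frame relative hinge: y along, z up with upper face -2mm
    c,s=np.cos(a),np.sin(a); pts=np.asarray(pts,float)
    return np.c_[pts[:,0],pts[:,1]*c-pts[:,2]*s,pts[:,1]*s+pts[:,2]*c+.002]
L=[(-.13,.13,-.002),(.13,.13,-.002)]
lt=ft([(139,390),(222,112)]);ls=fs([(55,115),(372,25)])
for nm,ims in(('both',((T,lt),(S,ls))),('top',((T,lt),)),('scene',((S,ls),))):
    f=lambda a:np.concatenate([(proj(i,W(p,leaf(a[0],L)))-u).ravel() for i,u in ims])
    r=least_squares(f,[.1]); print(nm,r.x,np.round(r.fun,1))
inv=lambda q:(np.array([[np.cos(p[2]),np.sin(p[2])],[-np.sin(p[2]),np.cos(p[2])]])@(np.asarray(q)[:2]-p[:2]))
for nm,im,b in(('top',T,ft([(387,332),(358,352),(397,402),(424,380)])),('scene',S,fs([(248,228),(212,289),(262,299),(288,236)]))):
    q=np.array([at_z(im,u,.033) for u in b]); print(nm,'box',np.round(q.mean(0),4),'cover',np.round([inv(x) for x in q],4).tolist(),np.round(inv(q.mean(0)),4))
for nm,im,b in(('top',T,ft([(594,133)])),('scene',S,fs([(665,262)]))):
    print('rest',nm,np.round(inv(at_z(im,b[0],.027)),4))
np.save('p.npy',p)
E
python3 fit.py
```

```text
both [ 0.5458 -0.0787 -0.2811] px res [-21.7 -21.9 -10.9 -18.5 -14.5   0.4 -25.4  -1.9  14.6   9.   18.6  25.4
  -1.2  30.7 -21.2  24.5]
top [ 0.5137 -0.1324 -0.2724] px res [ -2.7 -11.2   7.7  -7.1   2.8  11.   -7.8   8. ]
scene [ 0.5696 -0.0379 -0.2768] px res [ 13.8 -13.3  18.5   9.5  -5.9  17.6 -28.    6.6]
both [0.76069309] [ 2.3 -9.2  1.9 -3.2 13.7 22.9  6.  24.1]
top [0.76734701] [ 2.4 -9.1  2.1 -3.2]
scene [0.75683594] [13.7 22.9  5.9 24.2]
top box [ 0.4412 -0.1797  0.033 ] cover [[-0.0406, -0.112], [-0.068, -0.0907], [-0.1051, -0.1413], [-0.0764, -0.1602]] [-0.0725 -0.1261]
scene box [ 0.5149 -0.0606  0.033 ] cover [[-0.0249, 0.048], [-0.0752, -0.0053], [-0.0416, -0.0324], [0.0028, 0.0249]] [-0.0347  0.0088]
rest top [ 0.2116 -0.2504]
rest scene [ 0.2796 -0.1297]
```

Residuals of 10–25 px are far too large for a 2 mm calibration, so I won't use this fit. Next I'll check whether the height, the corner assignment or the calibration is wrong.

Run:
```python
import sys
exec(open('fit.py').read().split("for nm,ims in(('both',((T,ct)")[0])
for nm,ims in(('both',((T,ct),(S,cs))),('top',((T,ct),)),('scene',((S,cs),))):
    f=lambda p:np.concatenate([(proj(i,W(p,C,p[3]))-u).ravel() for i,u in ims])
    r=least_squares(f,[.6,-.1,0,0]); print(nm,np.round(r.x,4),'px res',np.round(r.fun,1))
for nm,i,u in(('top',T,ct),('scene',S,cs)):
    ok,rv,tv=cv2.solvePnP(C,u,i['camera_matrix'],i['dist']); 
    print(nm,'pnp res',np.round(cv2.projectPoints(C,rv,tv,i['camera_matrix'],i['dist'])[0].reshape(-1,2)-u,1).ravel())
    Rc=cv2.Rodrigues(i['rvec'])[0]; R=Rc.T@cv2.Rodrigues(rv)[0]; print(np.round(R,3).tolist(), np.round(Rc.T@(tv.ravel()-i['tvec'].ravel()),4), 'cam at',np.round(-Rc.T@i['tvec'].ravel(),3))
    w=[at_z(i,x,.019) for x in u]; print(np.round(w,4).tolist(),[round(float(np.linalg.norm(w[k]-w[k-1])),4) for k in range(4)])
```

```text
both [ 0.5176 -0.1112 -0.2669  0.1842] px res [-1.  -0.3 -2.3  0.9 -2.5 -0.6 -1.7 -0.9 -0.8  2.6 -1.8  1.6  6.4 -1.7
  0.3  0.3]
top [ 0.5176 -0.1168 -0.2727  0.1769] px res [ 0.2 -0.5 -0.4  0.3  0.1  0.1  0.2  0.1]
scene [ 0.5208 -0.1036 -0.2633  0.1736] px res [ 0.1  0.2 -0.8  1.7  4.3 -1.2 -3.  -0.8]
top pnp res [ 0.2 -0.4 -0.4  0.1 -0.   0.2  0.2  0. ]
[[0.963, 0.27, 0.008], [-0.27, 0.963, 0.015], [-0.003, -0.016, 1.0]] [ 0.5178 -0.1167  0.1745] cam at [ 0.536 -0.128  1.387]
[[0.2347, -0.336, 0.019], [0.3146, -0.0602, 0.019], [0.7876, -0.1912, 0.019], [0.7101, -0.4685, 0.019]] [0.4935, 0.2872, 0.4908, 0.2879]
scene pnp res [ 0.9 -0.4 -2.3  0.8  3.6  0.6 -2.  -0.9]
[[0.968, 0.246, 0.044], [-0.246, 0.969, 0.007], [-0.041, -0.018, 0.999]] [ 0.5181 -0.1074  0.179 ] cam at [ 0.239 -0.575  0.837]
[[0.2844, -0.2375, 0.019], [0.3704, 0.0688, 0.019], [0.8712, -0.0693, 0.019], [0.806, -0.3837, 0.019]] [0.5417, 0.3182, 0.5195, 0.3212]
```

The fit only closes with the panel's top at z of about 0.18. So z = 0 is close to the sink floor, not the counter. I'll refine the corners at higher zoom.

Run:
```python
from h import *
exec(open('fit.py').read().split("for nm,ims in(('both',((T,ct)")[0])
for nm,i,u in(('t',T,ct),('s',S,cs)):
    out=[]
    for x in u:
        c=np.round(x).astype(int); k=i['pixels'][c[1]-12:c[1]+13,c[0]-12:c[0]+13]
        k=cv2.resize(k,(400,300) if 0 else (300,300),interpolation=cv2.INTER_NEAREST)
        k=cv2.convertScaleAbs(k,alpha=1.3)
        cv2.putText(k,str(c),(5,15),0,.45,(0,0,255),1); out.append(k)
    cv2.imwrite(f'pics/c{nm}.png',np.vstack([np.hstack(out[:2]),np.hstack(out[2:])]))
```

```text
(no output)
```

View pics/ct.png

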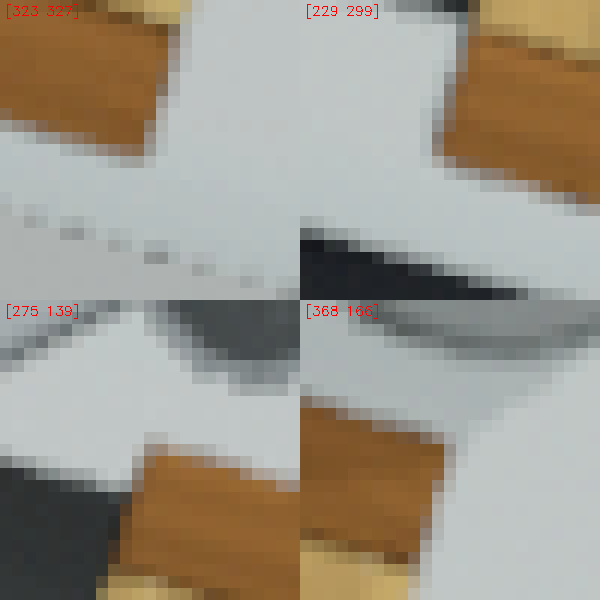

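View pics/cs.png

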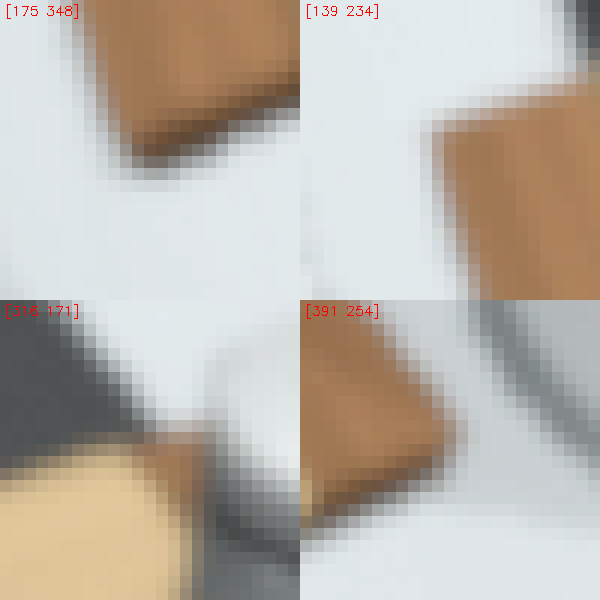

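```bash
cat > fit2.py <<'E'
exec(open('fit.py').read().split("for nm,ims in(('both',((T,ct)")[0])
ct=np.array([(323,327.2),(228.2,298.8),(274.6,138.8),(367.8,165.2)]); cs=np.array([(173.3,347.4),(137.9,232.6),(391.4,252.3)])
Cs=C[[0,1,3]]
for nm,ims in(('both',((T,ct,C),(S,cs,Cs))),('top',((T,ct,C),)),('scene',((S,cs,Cs),))):
    f=lambda p:np.concatenate([(proj(i,W(p,c,p[3]))-u).ravel() for i,u,c in ims])
    r=least_squares(f,[.6,-.1,0,0]); print(nm,np.round(r.x,4),'px res',np.round(r.fun,1))
    if nm=='both': p=r.x
z0=p[3]
leaf=None
def leaf(a,pts):
    c,s=np.cos(a),np.sin(a); pts=np.asarray(pts,float)
    return np.c_[pts[:,0],pts[:,1]*c-pts[:,2]*s,pts[:,1]*s+pts[:,2]*c+.002]
inv=lambda q:(np.array([[np.cos(p[2]),np.sin(p[2])],[-np.sin(p[2]),np.cos(p[2])]])@(np.asarray(q)[:2]-p[:2]))
E
cat > m.py <<'E'
from fit2 import *
L=[(-.13,.13,-.002),(.13,.13,-.002)]
lt=ft([(139,390),(222,112)]);ls=fs([(55,115),(372,25)])
for nm,ims in(('both',((T,lt),(S,ls))),('top',((T,lt),)),('scene',((S,ls),))):
    f=lambda a:np.concatenate([(proj(i,W(p,leaf(a[0],L),z0))-u).ravel() for i,u in ims])
    r=least_squares(f,[.1]); print(nm,r.x,np.round(r.fun,1))
for nm,im,b in(('top',T,ft([(387,332),(358,352),(397,402),(424,380)])),('scene',S,fs([(248,228),(212,289),(262,299),(288,236)]))):
    q=np.array([at_z(im,u,z0+.014) for u in b]); print(nm,'box',np.round(q.mean(0),4),'cover',np.round([inv(x) for x in q],4).tolist(),np.round(inv(q.mean(0)),4))
    print([round(float(np.linalg.norm(q[k]-q[k-1])),4) for k in range(4)])
for nm,im,b in(('top',T,ft([(594,133)])),('scene',S,fs([(665,262)]))):
    print('rest',nm,np.round(inv(at_z(im,b[0],z0+.01)),4))
for nm,u in (('t',(503/3+140-.3,85/2.9+130-.3)),): print('shaker top',inv(at_z(T,u,z0+.089)))
np.save('p.npy',p)
E
python3 m.py
```

```text
both [ 0.5197 -0.1125 -0.2739  0.1919] px res [-0.7  0.1 -1.6  0.2 -1.1 -1.2 -0.1 -0.6 -0.   1.4 -0.8 -0.2  1.7  0.6]
top [ 0.5185 -0.1157 -0.2729  0.1824] px res [ 0.1 -0.3 -0.1  0.1 -0.1 -0.1  0.2  0.2]
scene [ 0.5215 -0.1086 -0.2733  0.1864] px res [ 0.3  0.1 -0.3 -0.3 -0.1  0.2]
both [0.07670717] [-2.3  0.3 -1.1 -1.1 -1.   0.6  0.   0.2]
top [-0.12932079] [-0.4 -0.5  0.2  0.3]
scene [0.08305017] [-1.   0.4  0.  -0. ]
top box [ 0.4533 -0.1731  0.2059] cover [[-0.0196, -0.0643], [-0.0434, -0.0454], [-0.076, -0.0894], [-0.0512, -0.106]] [-0.0476 -0.0763]
[0.0524, 0.0303, 0.0547, 0.0299]
scene box [ 0.4555 -0.1712  0.2059] cover [[-0.038, -0.0432], [-0.0777, -0.0847], [-0.0516, -0.1061], [-0.0163, -0.0614]] [-0.0459 -0.0738]
[0.0283, 0.0575, 0.0338, 0.0569]
rest top [ 0.1993 -0.1863]
rest scene [ 0.1996 -0.1847]
shaker top [ 0.20558534 -0.09362116]
```

```bash
cat > g.py <<'E'
from h import *
from scipy.spatial.transform import Rotation as Rn
import json
def cov():
    d=json.load(open('cov.json')); return d['x'],d['y'],d['yaw'],d['z']
def setcov(x,y,yaw,z): json.dump(dict(x=x,y=y,yaw=yaw,z=z),open('cov.json','w'))
def RC(): return Rn.from_euler('z',cov()[2])
def W(P): x,y,a,z=cov(); return RC().apply(np.asarray(P,float))+[x,y,z]
def I(P): x,y,a,z=cov(); return RC().inv().apply(np.asarray(P,float)-[x,y,z])
def Rtool(tilt): # tool y = +cover x; z down tilted towards -y by tilt(deg)
    t=np.radians(tilt); z=np.array([0,-np.sin(t),-np.cos(t)]); y=np.array([1.,0,0]); x=np.cross(y,z)
    return RC()*Rn.from_matrix(np.c_[x,y,z])
def cur():
    s=robot.observe(); q=s['tcp_rot']; return s,np.array(s['tool_pos']),Rn.from_quat([q[1],q[2],q[3],q[0]])
def go(P,tilt=None,world=False):
    s,x,R=cur(); t=np.asarray(P) if world else W(P)
    print('t',round(s['clock'],2),'cov pos',np.round(I(x),4),'F(cover)',np.round(RC().inv().apply(s['ft_force']),1),'j',np.round(s['joint_pos'],2),'g',round(s['grip_width'],2))
    print(' shift now-axes',np.round(R.inv().apply(t-x),4))
    if tilt is not None:
        Q=Rtool(tilt); print(' rotvec tool',np.round((R.inv()*Q).as_rotvec(),4),' shift after-rot axes',np.round(Q.inv().apply(t-x),4))
def wcam(im,x,R):
    M=np.eye(4);M[:3,:3]=R.as_matrix();M[:3,3]=x
    M=np.linalg.inv(M@np.array(im['tool_from_camera'])); im['rvec']=cv2.Rodrigues(M[:3,:3])[0];im['tvec']=M[:3,3]; return im
E
python3 - <<'E'
from g import *
print([a for a in dir(robot) if a[0]!='_'])
setcov(.519,-.1125,-.2735,.19)
go([-.047,-.03,.15],0)
E
```

```text
['IKError', 'job_done', 'observe']
t 0.15 cov pos [-0.2524 -0.535   0.0407] F(cover) [ 0.  -0.5  0.7] j [-1.36  0.32  1.57  0.    1.26 -0.02] g 1.0
 shift now-axes [ 0.4238 -0.343  -0.1088]
 rotvec tool [-1.2000e-03 -7.0000e-04 -1.0664e+00]  shift after-rot axes [ 0.505   0.2054 -0.1093]
```

>>> play_rows --steps '[[[0, 0, -0.1, 0, 0, -0.03, -1], [0, 0, -0.12, 0, 0, -0.03, -1], [0, 0, -0.12, 0, 0, -0.03, -1], [0, 0, -0.12, 0, 0, -0.02, -1], [0, 0, -0.12, 0, 0, 0, -1], [0, 0, -0.12, 0, 0, 0, -1], [0, 0, -0.12, 0, 0, 0, -1], [0, 0, -0.12, 0, 0, 0, -1], [0, 0, -0.12, 0, 0, 0, -1]]]'

```text
clock: 0.9
tool_pos: [0.1311, -0.5579, 0.3424]
tcp_rot: [-0.005, 0.786, 0.618, 0.002]
ft_force: [-0.4, -0.1, -0.1]
grip_width: -0.006
```

```bash
python3 -c "
from g import *
go([-.047,-.05,.15],0)"
```

```text
t 0.9 cov pos [-0.2531 -0.5336  0.1524] F(cover) [-0.4 -0.2 -0.1] j [-1.36  0.28  1.35 -0.    1.52 -1.12] g -0.01
 shift now-axes [0.4759 0.2234 0.0058]
 rotvec tool [-0.0045 -0.009   0.0359]  shift after-rot axes [0.4836 0.2061 0.0024]
```

>>> play_rows --steps '[[[0, 0, 0.036, 0.024, 0.011, 0, -1], [0, 0, 0, 0.032, 0.0137, 0, -1], [0, 0, 0, 0.032, 0.0137, 0, -1], [0, 0, 0, 0.032, 0.0137, 0, -1], [0, 0, 0, 0.032, 0.0137, 0, -1], [0, 0, 0, 0.032, 0.0137, 0, -1], [0, 0, 0, 0.032, 0.0137, 0, -1], [0, 0, 0, 0.032, 0.0137, 0, -1], [0, 0, 0, 0.032, 0.0137, 0, -1], [0, 0, 0, 0.032, 0.0137, 0, -1], [0, 0, 0, 0.032, 0.0137, 0, -1], [0, 0, 0, 0.032, 0.0137, 0, -1], [0, 0, 0, 0.032, 0.0137, 0, -1], [0, 0, 0, 0.032, 0.0137, 0, -1], [0, 0, 0, 0.024, 0.01, 0, -1], [0, 0, 0, 0, 0, 0, -1]]]'

```text
clock: 2.23
tool_pos: [0.4573, -0.1455, 0.3394]
tcp_rot: [-0.009, 0.798, 0.603, 0.003]
ft_force: [0.0, -0.2, 0.3]
grip_width: 0.002
```

```bash
python3 -c "
from g import *
go([-.047,-.028,.15],0)
s,x,R=cur(); im=wcam(imaging.get_image('wrist'),x,R)
cv2.imwrite('pics/w1.png',cv2.resize(im['pixels'],(800,600),interpolation=cv2.INTER_CUBIC)); np.savez('pics/w1.npz',**{k:np.array(v) for k,v in im.items()})
im=snap('top','top1.png')
"
```

```text
t 2.23 cov pos [-0.0505 -0.0485  0.1494] F(cover) [ 0.1 -0.2  0.3] j [-0.34  0.12  1.56  0.01  1.47 -0.07] g 0.0
 shift now-axes [ 0.0205  0.0034 -0.0003]
 rotvec tool [-0.0111 -0.0152 -0.0032]  shift after-rot axes [ 0.0205  0.0035 -0.0006]
```

View pics/w1.png

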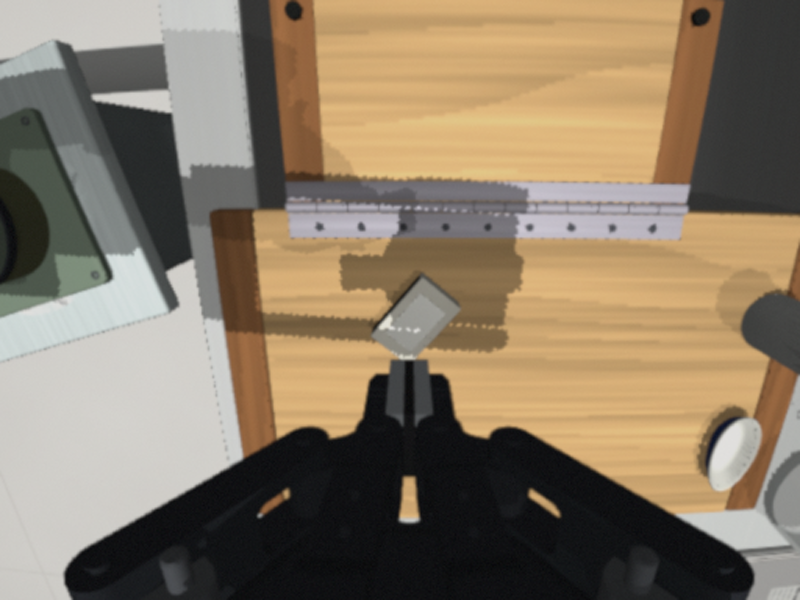

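View pics/top1.png

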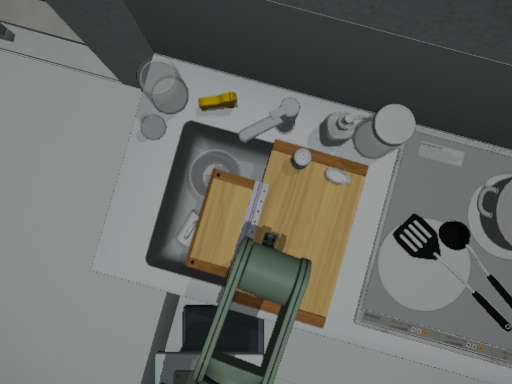

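```bash
cat > m2.py <<'E'
from g import *
T=load('top0');S=load('scene0');Wr=load('w1')
w=lambda u,v:(u*.64-.2,v*.64-.2)
print('NL corner',tri([(T,(228.2,298.8)),(S,(137.9,232.6)),(Wr,w(211,210))]))
for a in [((T,(228.2,298.8)),(Wr,w(211,210))),((S,(137.9,232.6)),(Wr,w(211,210))),((T,(228.2,298.8)),(S,(137.9,232.6)))]: print(np.round(tri(list(a)),4))
for z in(.182,.187,.192,.197):
    x,y,a,_=cov(); setcov(x,y,a,z)
    b=[I(at_z(Wr,w(*u),z+.014)) for u in((422,272),(461,308),(412,356),(373,330))]
    k=[I(at_z(Wr,w(*u),z+.005)) for u in((289,209),(687,205))]
    l=[I(at_z(Wr,w(*u),z)) for u in((211,210),)]
    print(z,'box',np.round(b,4)[:,:2].tolist(),np.round(np.mean(b,0)[:2],4),'kn',np.round(k,4)[:,:2].tolist(),np.round(k[1]-k[0],4)[:2],'NL',np.round(l[0][:2],4))
E
python3 m2.py
```

```text
NL corner [ 0.34235707 -0.06516797  0.19326071]
[ 0.3422 -0.0652  0.1928]
[ 0.3422 -0.0639  0.1923]
[ 0.3424 -0.0666  0.195 ]
0.182 box [[-0.0425, -0.0432], [-0.0153, -0.0689], [-0.0493, -0.1055], [-0.0769, -0.0854]] [-0.046  -0.0757] kn [[-0.1322, -0.0014], [0.1383, 0.0019]] [0.2705 0.0033] NL [-0.1886 -0.002 ]
0.187 box [[-0.0426, -0.0419], [-0.0159, -0.0672], [-0.0493, -0.1031], [-0.0764, -0.0833]] [-0.046  -0.0739] kn [[-0.1307, -0.0009], [0.1352, 0.0024]] [0.2659 0.0033] NL [-0.1863 -0.0014]
0.192 box [[-0.0427, -0.0406], [-0.0164, -0.0654], [-0.0493, -0.1007], [-0.0759, -0.0813]] [-0.0461 -0.072 ] kn [[-0.1293, -0.0003], [0.132, 0.0029]] [0.2614 0.0032] NL [-0.184  -0.0009]
0.197 box [[-0.0428, -0.0393], [-0.017, -0.0637], [-0.0493, -0.0984], [-0.0754, -0.0793]] [-0.0461 -0.0702] kn [[-0.1279, 0.0002], [0.1289, 0.0034]] [0.2568 0.0032] NL [-0.1816 -0.0003]
```

Three-camera triangulation puts the panel top at z ≈ 0.193 and the hinge line at about y = 0. The match box is centred near cover (-46,-72) mm, with its nearest corner at y ≈ -41. I'll come down between the hinge and the box, then push towards -y.

```bash
python3 -c "
from g import *
setcov(.519,-.1125,-.270,.193)
go([-.047,-.025,.03],0)"
```

```text
t 2.33 cov pos [-0.0519 -0.0514  0.1465] F(cover) [-0.3 -0.1 -0.6] j [-0.35  0.12  1.56  0.01  1.48 -0.07] g -0.0
 shift now-axes [0.025  0.0061 0.1167]
 rotvec tool [-0.0121 -0.0126 -0.009 ]  shift after-rot axes [0.0264 0.0049 0.1165]
```

>>> play_rows --steps '[[[-0.012, -0.013, -0.009, 0.0125, 0.003, 0.01, -1], [0, 0, 0, 0.013, 0.002, 0.026, -1], [0, 0, 0, 0, 0, 0.03, -1], [0, 0, 0, 0, 0, 0.03, -1], [0, 0, 0, 0, 0, 0.02, -1], [0, 0, 0, 0, 0, 0, -1]]]'

```text
clock: 2.83
tool_pos: [0.4643, -0.1314, 0.2215]
tcp_rot: [0.004, 0.798, 0.602, -0.001]
ft_force: [-0.8, -0.3, 0.8]
grip_width: 0.002
```

```bash
python3 -c "
from g import *
go([-.047,-.025,.006],0)
s,x,R=cur(); im=wcam(imaging.get_image('wrist'),x,R)
cv2.imwrite('pics/w2.png',cv2.resize(im['pixels'],(800,600),interpolation=cv2.INTER_CUBIC)); np.savez('pics/w2.npz',**{k:np.array(v) for k,v in im.items()})
"
```

```text
t 2.83 cov pos [-0.0476 -0.0328  0.0285] F(cover) [-0.7 -0.5  0.8] j [-0.3   0.18  1.79 -0.01  1.17 -0.02] g 0.0
 shift now-axes [0.008  0.0004 0.0225]
 rotvec tool [ 0.0057  0.0057 -0.0078]  shift after-rot axes [0.0078 0.0006 0.0225]
```

View pics/w2.png

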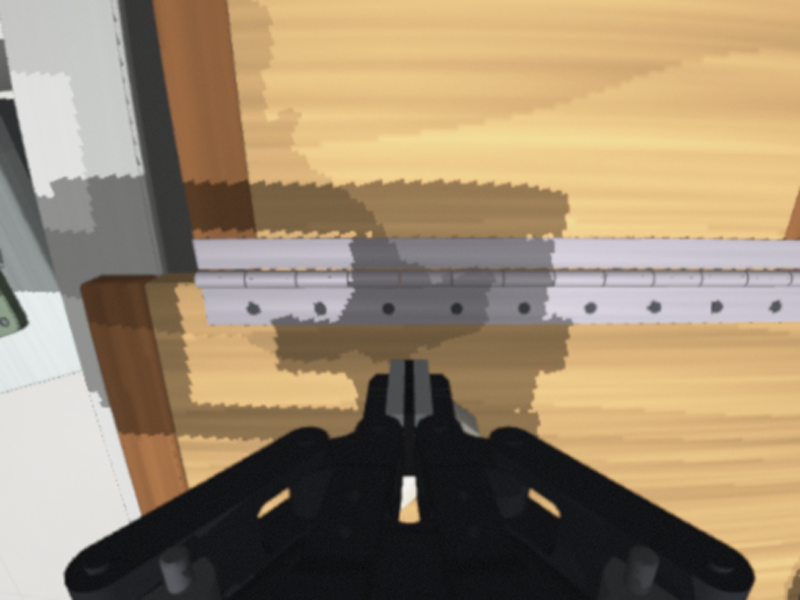

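The wrist view shows the shut fingertips at px (408,370), just right of the hinge plate, whose right edge is at row 325. The box corner is visible behind them at (465,420). Lowering now.

>>> play_rows --steps '[[[0.006, 0.006, -0.008, 0.008, 0, 0, -1], [0, 0, 0, 0.001, 0, 0.008, -1], [0, 0, 0, 0, 0, 0.007, -1], [0, 0, 0, 0, 0, 0.005, -1], [0, 0, 0, 0, 0, 0, -1]]]'

```text
clock: 3.3
tool_pos: [0.4703, -0.1255, 0.2073]
tcp_rot: [0.005, 0.797, 0.604, 0.004]
ft_force: [-0.1, -0.3, -0.1]
grip_width: 0.001
```

```bash
python3 -c "
from g import *
go([-.047,-.185,.006],0)
s,x,R=cur(); im=wcam(imaging.get_image('wrist'),x,R)
cv2.imwrite('pics/w3.png',cv2.resize(im['pixels'],(800,600),interpolation=cv2.INTER_CUBIC))
"
```

```text
t 3.3 cov pos [-0.0435 -0.0255  0.0143] F(cover) [-0.1 -0.3 -0.1] j [-0.28  0.19  1.8   0.    1.13 -0.01] g 0.0
 shift now-axes [-0.1595 -0.0032  0.0082]
 rotvec tool [ 0.0123 -0.     -0.0028]  shift after-rot axes [-0.1595 -0.0035  0.0083]
```

View pics/w3.png

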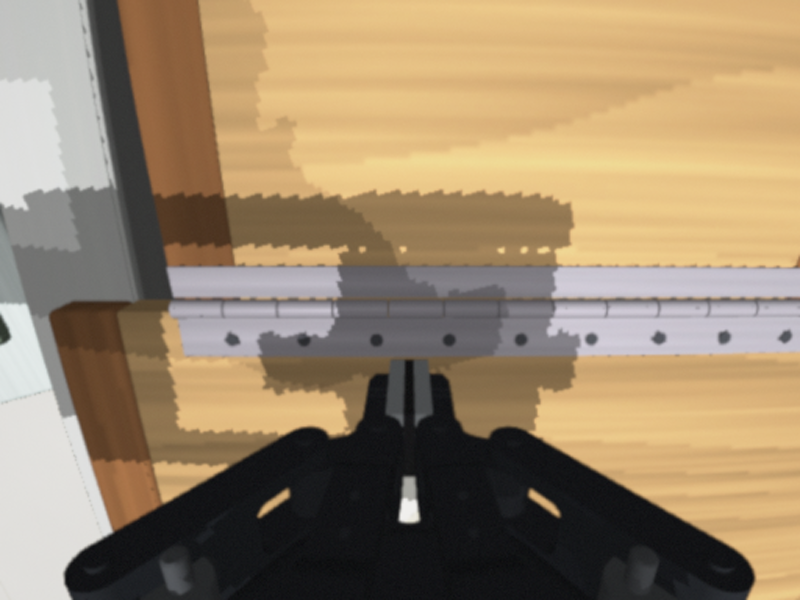

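>>> play_rows --steps '[[[0.012, 0, 0, 0, -0.003, 0.005, -1], [0, 0, 0, 0, 0, 0.004, -1], [0, 0, 0, 0, 0, 0.002, -1], [0, 0, 0, 0, 0, 0, -1]]]'

```text
clock: 3.68
tool_pos: [0.4683, -0.1249, 0.197]
tcp_rot: [0.001, 0.797, 0.605, 0.001]
ft_force: [-1.0, -0.5, 2.7]
grip_width: -0.0
```

```bash
python3 -c "
from g import *
go([-.047,-.185,.006],0)
"
```

```text
t 3.68 cov pos [-0.0456 -0.0255  0.004 ] F(cover) [-0.8 -0.8  2.7] j [-0.28  0.2   1.82 -0.    1.12 -0.01] g -0.0
 shift now-axes [-0.1595 -0.0011 -0.0019]
 rotvec tool [ 0.0027  0.0002 -0.0024]  shift after-rot axes [-0.1595 -0.0014 -0.002 ]
```

>>> play_rows --steps '[[[0, 0, 0, 0, 0, -0.004, -1], [0, 0, 0, 0, 0, -0.001, -1], [0, 0, 0, -0.006, 0, 0, -1], [0, 0, 0, -0.008, 0, 0, -1], [0, 0, 0, -0.008, 0, 0, -1], [0, 0, 0, -0.008, 0, 0, -1], [0, 0, 0, -0.008, 0, 0, -1], [0, 0, 0, -0.008, 0, 0, -1], [0, 0, 0, -0.008, 0, 0, -1]]]'

```text
clock: 4.43
tool_pos: [0.4524, -0.1816, 0.2024]
tcp_rot: [0.001, 0.796, 0.605, 0.001]
ft_force: [0.4, 0.2, 0.8]
grip_width: -0.001
```

```bash
python3 -c "
from g import *
setcov(.519,-.1125,-.270,.197)
go([-.047,-.150,.005],0)
snap('scene','s4.png')
s,x,R=cur(); im=wcam(imaging.get_image('wrist'),x,R)
cv2.imwrite('pics/w4.png',cv2.resize(im['pixels'],(800,600),interpolation=cv2.INTER_CUBIC))
"
```

```text
t 4.43 cov pos [-0.0458 -0.0843  0.0054] F(cover) [0.4 0.3 0.8] j [-0.41  0.2   1.8   0.    1.13 -0.13] g -0.0
 shift now-axes [-0.0657 -0.0012  0.0004]
 rotvec tool [ 0.0029  0.0004 -0.001 ]  shift after-rot axes [-0.0657 -0.0012  0.0004]
```

View pics/s4.png

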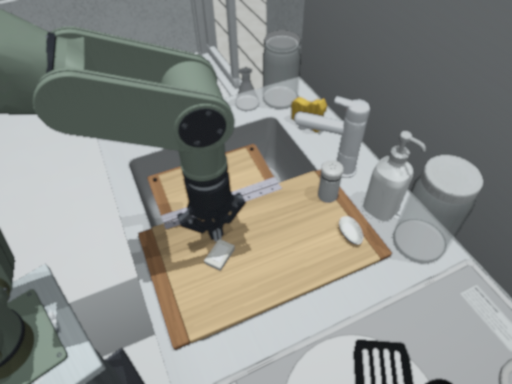

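View pics/w4.png

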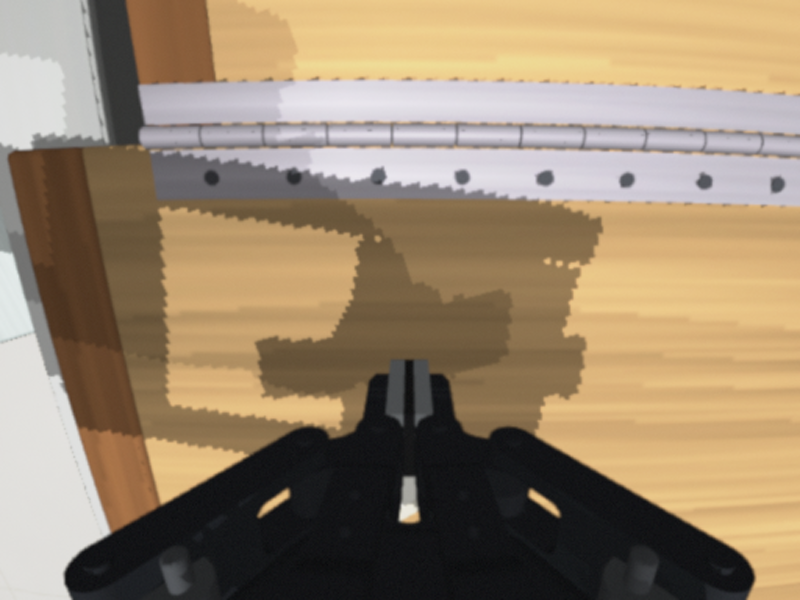

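The scene view shows the box at px (219,254), moving ahead of the fingertip and lying flat. I'll keep pushing.

>>> play_rows --steps '[[[0, 0, 0, -0.007, 0, 0, -1], [0, 0, 0, -0.008, 0, 0, -1], [0, 0, 0, -0.008, 0, 0, -1], [0, 0, 0, -0.008, 0, 0, -1], [0, 0, 0, -0.008, 0, 0, -1], [0, 0, 0, -0.008, 0, 0, -1], [0, 0, 0, -0.008, 0, 0, -1], [0, 0, 0, -0.007, 0, 0, -1], [0, 0, 0, -0.003, 0, 0, -1], [0, 0, 0, 0, 0, 0, -1]]]'

```text
clock: 5.37
tool_pos: [0.4328, -0.2516, 0.2023]
tcp_rot: [0.001, 0.797, 0.604, 0.001]
ft_force: [0.7, 0.9, -0.6]
grip_width: 0.001
```

```bash
python3 -c "
from g import *
go([-.047,-.150,.005],0)
im=snap('scene','s5.png')
cv2.imwrite('pics/s5z.png',cv2.resize(im['pixels'][140:360,130:395],None,fx=3,fy=2.7,interpolation=cv2.INTER_CUBIC))
"
```

```text
t 5.37 cov pos [-0.0459 -0.1571  0.0053] F(cover) [ 0.5  1.  -0.6] j [-0.55  0.22  1.78  0.    1.14 -0.28] g 0.0
 shift now-axes [ 0.0071 -0.0011  0.0003]
 rotvec tool [ 0.0029  0.0005 -0.003 ]  shift after-rot axes [ 0.0071 -0.0011  0.0003]
```

View pics/s5z.png

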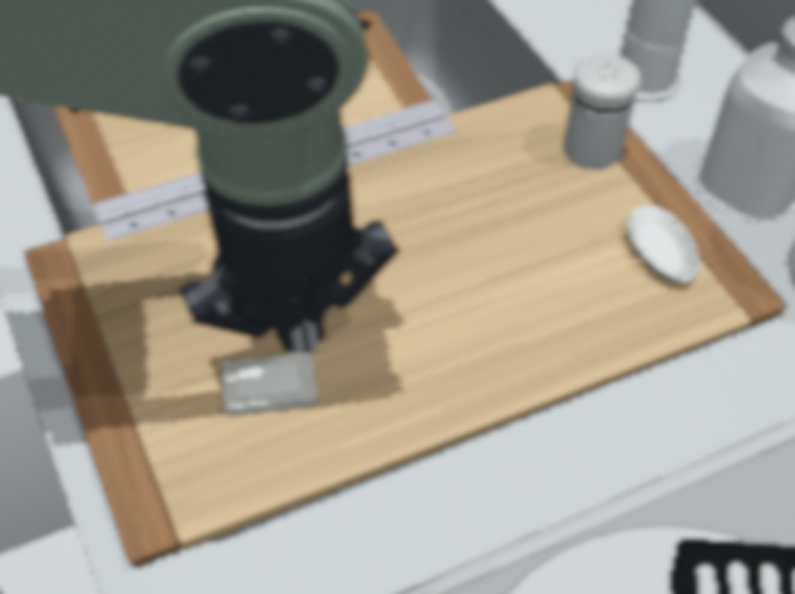

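The box now lies flat, with its long side turned along the hinge and its corners near zoom px (220,360) and (315,403). I'll measure it against the leaf's footprint.

```bash
python3 -c "
from g import *
S=load('s5')
for u in ((218,361),(311,352),(316,400),(225,411)): print(np.round(I(at_z(S,(130+u[0]/3-.3,140+u[1]/2.7-.3),.197+.014)),4))
go([0,.2,.13],45)
"
```

```text
[-0.0972 -0.1539  0.014 ]
[-0.0441 -0.1711  0.014 ]
[-0.0549 -0.2049  0.014 ]
[-0.1057 -0.1899  0.014 ]
t 5.42 cov pos [-0.0459 -0.1568  0.0053] F(cover) [-0.3 -0.1  0.3] j [-0.55  0.22  1.78  0.    1.14 -0.28] g 0.0
 shift now-axes [ 0.3569  0.0453 -0.1248]
 rotvec tool [ 0.0015 -0.785  -0.0038]  shift after-rot axes [ 0.1641  0.0459 -0.3405]
```

>>> play_rows --steps '[[[0, 0, 0, 0.006, 0, -0.004, -1], [0, 0, 0, 0, 0, -0.03, -1], [0, 0, 0, 0, 0, -0.035, -1], [0, 0, 0, 0.01, 0, -0.035, -1], [0, 0, 0, 0.03, 0.005, -0.025, -1], [0, 0, 0, 0.035, 0.005, 0, -1], [0, 0, 0, 0.035, 0.005, 0, -1], [0, 0, 0, 0.035, 0.005, 0, -1], [0, 0, 0, 0.035, 0.005, 0, -1], [0, 0, 0, 0.035, 0.005, 0, -1], [0, 0, 0, 0.035, 0.005, 0, -1], [0, 0, 0, 0.035, 0.005, 0, -1], [0, 0, 0, 0.035, 0.005, 0, -1], [0, 0, 0, 0.03, 0.002, 0, -1], [0, 0, 0, 0, 0, 0, -1]]]'

```text
clock: 6.67
tool_pos: [0.5774, 0.1062, 0.3439]
tcp_rot: [-0.0, 0.796, 0.606, 0.005]
ft_force: [0.6, -0.3, 0.2]
grip_width: 0.003
```

```bash
python3 -c "
from g import *
go([0,.2,.13],45)
snap('scene','s6.png');snap('top','t6.png')
"
```

```text
t 6.67 cov pos [-0.002   0.2263  0.1469] F(cover) [ 0.7 -0.1  0.2] j [0.16 0.29 1.33 0.01 1.51 0.43] g 0.0
 shift now-axes [-0.0265  0.0019  0.0167]
 rotvec tool [ 0.0061 -0.7941 -0.0013]  shift after-rot axes [-0.0067  0.002   0.0306]
```

View pics/s6.png

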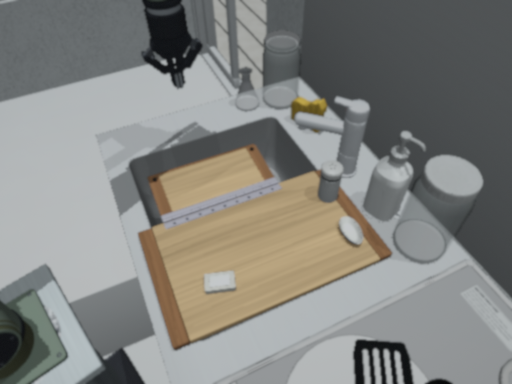

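View pics/t6.png

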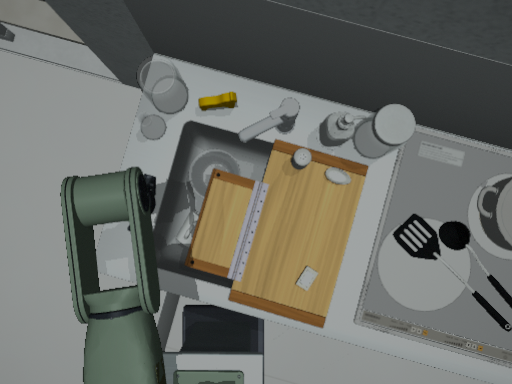

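The scene view shows the box at px (219,281), clear of the hinge, and the leaf unobstructed. The top view agrees, with the box at (307,277). Next I'll measure the leaf angle and check where the sink's left rim is.

Run:
```python
from g import *
T=load('t6');S=load('s6')
a=cv2.resize(T['pixels'][160:290,140:275],None,fx=5,fy=4.5,interpolation=cv2.INTER_CUBIC)
b=cv2.resize(S['pixels'][115:230,120:290],None,fx=4.5,fy=4.5,interpolation=cv2.INTER_CUBIC)
cv2.imwrite('pics/t6z.png',a);cv2.imwrite('pics/s6z.png',b)
b=[(298,277)]
q=[I(at_z(T,u,.211)) for u in ((307,266),(318,274),(307,290),(296,283))]; print(np.round(q,3)[:,:2].tolist())
```

```text
[[-0.045, -0.172], [-0.057, -0.204], [-0.103, -0.188], [-0.094, -0.157]]
```

View pics/t6z.png

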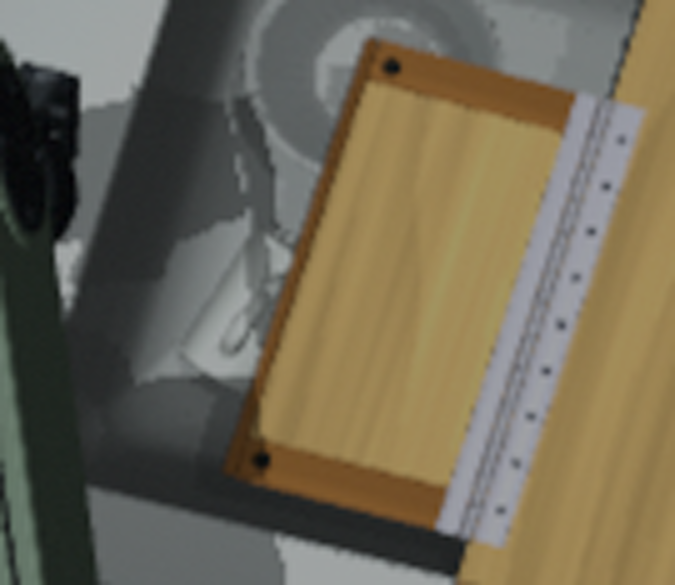

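View pics/s6z.png

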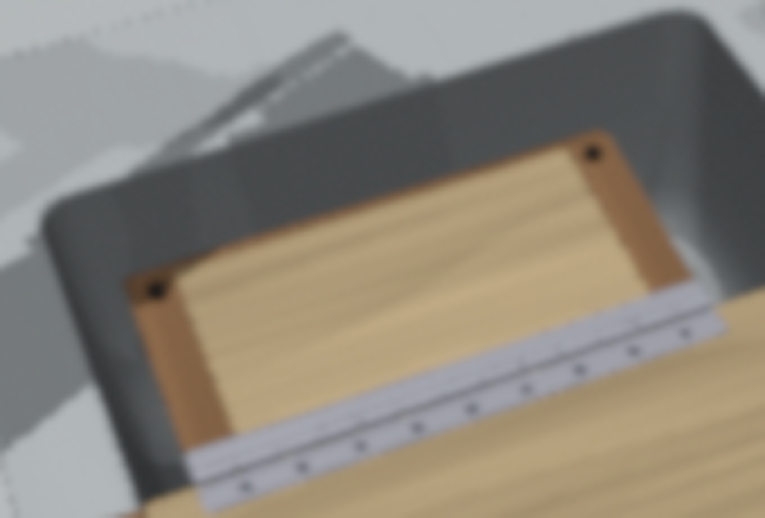

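Run:
```python
from g import *
T=load('t6');S=load('s6')
t=lambda u,v:(140+u/5-.4,160+v/4.5-.4)
s=lambda u,v:(120+u/4.5-.4,115+v/4.5-.4)
for n,a,b in(('far dot',(391,67),(592,153)),('near dot',(261,461),(156,289)),('far corner',(373,38),(605,133)),('near corner',(228,472),(127,283)),('hinge far',(606,103),(706,295)),('hinge near',(462,535),(196,482))):
    print(n,np.round(I(tri([(T,t(*a)),(S,s(*b))])),4))
for u in ((168,0),(75,300)): print('rim',np.round(I(at_z(T,t(*u),.178)),4))
for u in ((430,80),(240,135)): print('rimS',np.round(I(at_z(S,s(*u),.178)),4))
print('flask',np.round(I(at_z(T,(153,128),.2)),3), I(at_z(S,(247,105),.178)))
```

```text
far dot [0.1162 0.1104 0.0123]
near dot [-0.1158  0.1113  0.0143]
far corner [0.1299 0.1243 0.0097]
near corner [-0.1272  0.1262  0.0095]
hinge far [ 0.1271 -0.0012  0.0076]
hinge near [-0.1295  0.0019 -0.0017]
rim [ 0.1243  0.2378 -0.019 ]
rim [-0.0575  0.2348 -0.019 ]
rimS [ 0.0708  0.2375 -0.019 ]
rimS [-0.041   0.2395 -0.019 ]
flask [0.187 0.307 0.003] [ 0.19070296  0.30803853 -0.019     ]
```

The leaf is at about 0.1 rad, with the underside of its free edge near y = 131, z = -1 mm. The left rim is at y ≈ 237, so there is room. The flask, at (189,307), is well away. I'll tilt the tool 45° here in free air.

>>> play_rows --steps '[[[0, -0.1, 0, 0, 0, 0, -1], [0, -0.115, 0, 0, 0, 0, -1], [0, -0.115, 0, 0, 0, 0, -1], [0, -0.115, 0, 0, 0, 0, -1], [0, -0.115, 0, 0, 0, 0, -1], [0, -0.115, 0, 0, 0, 0, -1], [0, -0.115, 0, 0, 0, 0, -1], [0, 0, 0, 0, 0, 0, -1]]]'

```text
clock: 7.43
tool_pos: [0.5725, 0.0913, 0.3524]
tcp_rot: [0.245, 0.736, 0.546, -0.315]
ft_force: [-0.7, -0.0, -1.3]
grip_width: -0.002
```

```bash
python3 -c "
from g import *
go([0,.185,.03],45)
go([0,.185,-.04],45)
go([0,.123,-.04],45)
snap('scene','s7.png')
"
```

```text
t 7.43 cov pos [-0.0028  0.2107  0.1554] F(cover) [-0.6 -0.2 -1.3] j [ 0.45  0.53  1.18 -0.64  1.97  0.65] g -0.0
 shift now-axes [0.0744 0.0012 0.1042]
 rotvec tool [-0.0005  0.0367 -0.0235]  shift after-rot axes [0.0705 0.0028 0.1069]
t 7.43 cov pos [-0.0028  0.2107  0.1554] F(cover) [-0.6 -0.2 -1.3] j [ 0.45  0.53  1.18 -0.64  1.97  0.65] g -0.0
 shift now-axes [0.1257 0.     0.1518]
 rotvec tool [-0.0005  0.0367 -0.0235]  shift after-rot axes [0.12   0.0028 0.1564]
t 7.43 cov pos [-0.0028  0.2107  0.1554] F(cover) [-0.6 -0.2 -1.3] j [ 0.45  0.53  1.18 -0.64  1.97  0.65] g -0.0
 shift now-axes [0.0835 0.001  0.1973]
 rotvec tool [-0.0005  0.0367 -0.0235]  shift after-rot axes [0.0762 0.0028 0.2002]
```

View pics/s7.png

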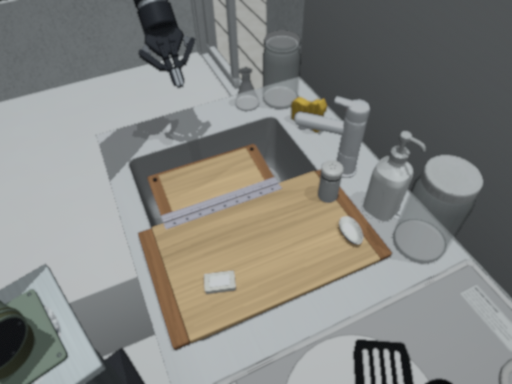

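>>> play_rows --steps '[[[0, 0.037, -0.024, 0, 0, 0, -1], [0, 0, 0, 0.018, 0.001, 0.027, -1], [0, 0, 0, 0.018, 0.001, 0.027, -1], [0, 0, 0, 0.018, 0.001, 0.027, -1], [0, 0, 0, 0.016, 0, 0.026, -1], [0, 0, 0, 0, 0, 0, -1]]]'

```text
clock: 7.98
tool_pos: [0.5698, 0.0585, 0.2346]
tcp_rot: [0.227, 0.747, 0.556, -0.287]
ft_force: [-1.3, -0.8, -0.2]
grip_width: 0.001
```

```bash
python3 -c "
from g import *
go([0,.165,-.04],45)
snap('scene','s8.png');snap('top','t8.png')
s,x,R=cur(); im=wcam(imaging.get_image('wrist'),x,R)
cv2.imwrite('pics/w8.png',im['pixels'])
"
```

```text
t 7.98 cov pos [0.0033 0.1783 0.0376] F(cover) [-1.1 -1.1 -0.2] j [ 0.39  0.54  1.42 -0.58  1.68  0.76] g 0.0
 shift now-axes [ 0.043  -0.0046  0.0659]
 rotvec tool [ 0.0042 -0.0359 -0.0232]  shift after-rot axes [ 0.0455 -0.0033  0.0643]
```

View pics/s8.png

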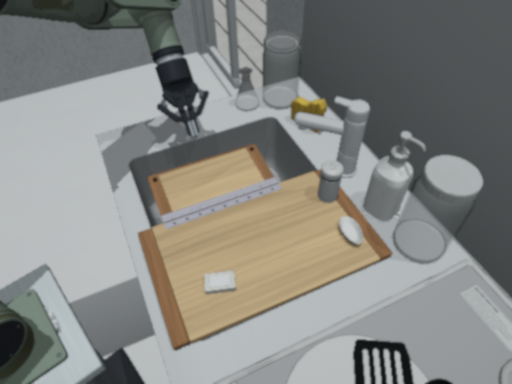

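View pics/w8.png

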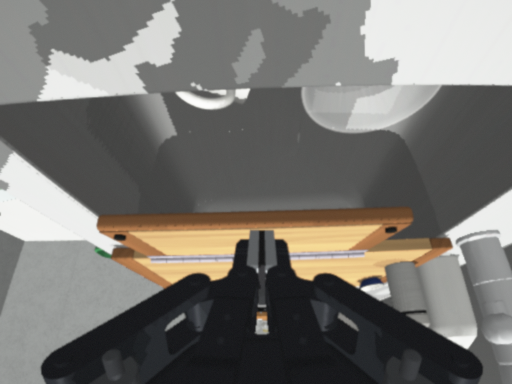

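The wrist view shows the leaf's free edge along row 222, with the fingertips at px (262,235) in front of it. The sink below is clear: the mug and bowl are at rows 95–110, far below. Going down into the gap.

>>> play_rows --steps '[[[0, -0.036, -0.023, 0, 0, 0, -1], [0, 0, 0, 0.015, -0.001, 0.021, -1], [0, 0, 0, 0.015, -0.001, 0.021, -1], [0, 0, 0, 0.015, -0.001, 0.021, -1], [0, 0, 0, 0, 0, 0, -1]]]'

```text
clock: 8.55
tool_pos: [0.5746, 0.0516, 0.1743]
tcp_rot: [0.241, 0.739, 0.559, -0.289]
ft_force: [-0.8, -0.3, -1.1]
grip_width: -0.0
```

```bash
python3 -c "
from g import *
go([0,.165,-.04],45)
go([0,.123,-.04],45)
snap('scene','s9.png')
s,x,R=cur(); im=wcam(imaging.get_image('wrist'),x,R)
cv2.imwrite('pics/w9.png',im['pixels'])
"
```

```text
t 8.55 cov pos [ 0.0098  0.173  -0.0227] F(cover) [-0.6 -0.5 -1.1] j [ 0.39  0.59  1.5  -0.61  1.56  0.83] g -0.0
 shift now-axes [ 0.0062 -0.0104  0.0177]
 rotvec tool [ 0.0295 -0.014  -0.0174]  shift after-rot axes [ 0.0066 -0.0098  0.0179]
t 8.55 cov pos [ 0.0098  0.173  -0.0227] F(cover) [-0.6 -0.5 -1.1] j [ 0.39  0.59  1.5  -0.61  1.56  0.83] g -0.0
 shift now-axes [-0.0239 -0.0108  0.0469]
 rotvec tool [ 0.0295 -0.014  -0.0174]  shift after-rot axes [-0.0231 -0.0098  0.0476]
```

View pics/s9.png

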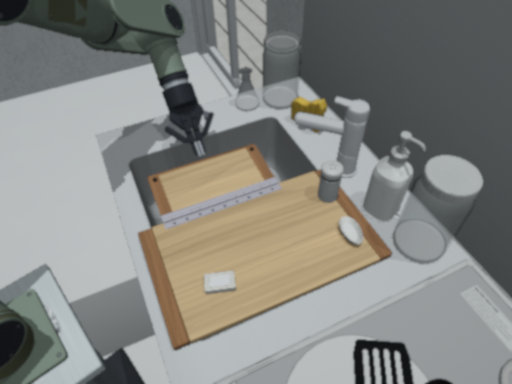

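View pics/w9.png

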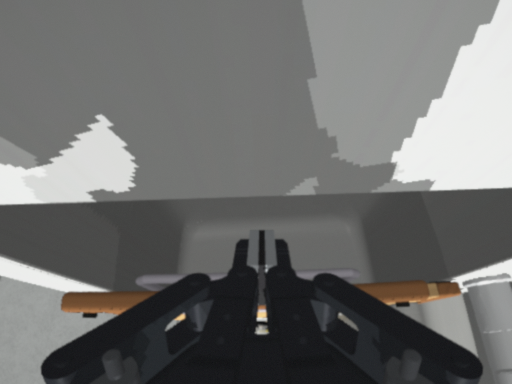

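>>> play_rows --steps '[[[0.03, -0.014, -0.017, 0, -0.003, 0.006, -1], [0, 0, 0, -0.004, -0.003, 0.01, -1], [0, 0, 0, -0.006, -0.002, 0.01, -1], [0, 0, 0, -0.006, -0.001, 0.01, -1], [0, 0, 0, -0.005, 0, 0.008, -1], [0, 0, 0, 0, 0, 0, -1]]]'

```text
clock: 9.15
tool_pos: [0.5572, 0.0078, 0.1674]
tcp_rot: [0.235, 0.738, 0.558, -0.298]
ft_force: [-0.3, -1.0, -1.0]
grip_width: 0.001
```

```bash
python3 -c "
from g import *
go([0,.123,-.04],45)
s,x,R=cur(); im=wcam(imaging.get_image('wrist'),x,R)
cv2.imwrite('pics/w10.png',im['pixels'])
"
```

```text
t 9.15 cov pos [ 0.0047  0.1262 -0.0296] F(cover) [-0. -1. -1.] j [ 0.33  0.56  1.58 -0.63  1.51  0.81] g 0.0
 shift now-axes [ 0.005  -0.0049  0.0095]
 rotvec tool [ 0.0102 -0.0061 -0.0091]  shift after-rot axes [ 0.0051 -0.0047  0.0096]
```

View pics/w10.png

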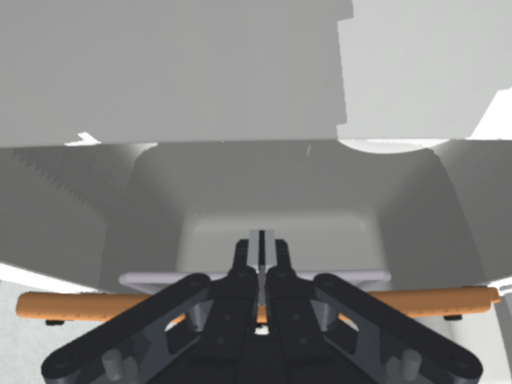

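```bash
cat > arc.py <<'E'
from g import *
def tcp(th,tilt=45,s=.026,h=.011,lead=0):
    t=np.radians(tilt); xz=np.array([np.cos(t),-np.sin(t)]); zz=np.array([-np.sin(t),-np.cos(t)]) # tool x,z in (y,z)
    th=th+lead
    d=np.array([np.cos(th),np.sin(th)]); n=np.array([np.sin(th),-np.cos(th)]); o=np.array([0,.002])
    # finger back direction -zz; leaf d. contact
    back=-zz
    if np.cross(d,back)>0: # finger rises past edge: edge corner on front face
        E=o+.13*d+.016*n; return E-s*back+h*xz
    P=o+(.13-s)*d+.016*n
    # tip corners: front = tcp - h*xz, back= tcp+h*xz ; the one deepest along -n touches
    k=-1 if np.dot(-xz,n)<np.dot(xz,n) else 1
    return P-k*h*xz
if __name__=='__main__':
    import sys
    a,b,m=map(float,sys.argv[1:4]); tilt=float(sys.argv[4]) if len(sys.argv)>4 else 45; s_=float(sys.argv[5]) if len(sys.argv)>5 else .026
    go([0,*tcp(a,tilt,s_)],tilt)
    t=np.radians(tilt); q=None
    for th in np.arange(a,b+1e-6,m):
        p=tcp(th,tilt,s_); 
        if q is not None:
            D=p-q; print(round(th,2),np.round(p,4),'dx %.4f dz %.4f'%(D@[np.cos(t),-np.sin(t)],D@[-np.sin(t),-np.cos(t)]))
        q=p
E
python3 arc.py 0.1 1.6 0.1 2>/dev/null
```

```text
t 9.2 cov pos [ 0.0049  0.1268 -0.0295] F(cover) [-0.  -0.2  1.1] j [ 0.33  0.56  1.58 -0.63  1.51  0.81] g -0.0
 shift now-axes [-0.0063 -0.0049  0.0028]
 rotvec tool [ 0.0106 -0.0067 -0.0093]  shift after-rot axes [-0.0063 -0.0049  0.0029]
0.2 [ 0.12  -0.014] dx -0.0095 dz -0.0090
0.3 [ 0.1183 -0.001 ] dx -0.0104 dz -0.0080
0.4 [0.1154 0.0117] dx -0.0111 dz -0.0069
0.5 [0.1111 0.0241] dx -0.0117 dz -0.0058
0.6 [0.1057 0.036 ] dx -0.0123 dz -0.0046
0.7 [0.0991 0.0473] dx -0.0127 dz -0.0033
0.8 [0.0917 0.0577] dx -0.0126 dz -0.0021
0.9 [0.085  0.0657] dx -0.0105 dz -0.0009
1.0 [0.0774 0.0731] dx -0.0105 dz 0.0001
1.1 [0.0692 0.0796] dx -0.0105 dz 0.0012
1.2 [0.0604 0.0854] dx -0.0103 dz 0.0022
1.3 [0.051  0.0902] dx -0.0100 dz 0.0032
1.4 [0.0412 0.094 ] dx -0.0096 dz 0.0042
1.5 [0.0311 0.0968] dx -0.0092 dz 0.0052
1.6 [0.0207 0.0986] dx -0.0086 dz 0.0060
```

>>> play_rows --steps '[[[0.01, -0.006, -0.009, 0, -0.003, 0.006, -1], [0, 0, 0, 0, -0.002, 0.004, -1], [0, 0, 0, 0, 0, 0, -1]]]'

```text
clock: 9.45
tool_pos: [0.5505, 0.0021, 0.1602]
tcp_rot: [0.231, 0.736, 0.559, -0.304]
ft_force: [-0.4, 0.0, 0.5]
grip_width: -0.002
```

```bash
python3 -c "
from arc import *
go([0,*tcp(.1)],45)"  2>/dev/null
```

```text
t 9.45 cov pos [-0.0002  0.1189 -0.0368] F(cover) [-0.4 -0.1  0.5] j [ 0.33  0.57  1.6  -0.63  1.5   0.81] g -0.0
 shift now-axes [-0.0058  0.0002 -0.0079]
 rotvec tool [-0.0002 -0.0014 -0.0008]  shift after-rot axes [-0.0058  0.0002 -0.0079]
```

>>> play_rows --steps '[[[0, 0, 0, -0.004, 0, -0.005, -1], [0, 0, 0, -0.004, 0, -0.004, -1], [0, 0, 0, -0.004, 0, -0.004, -1], [0, 0, 0, -0.004, 0, -0.004, -1], [0, 0, 0, -0.005, 0, -0.004, -1], [0, 0, 0, -0.005, 0, -0.004, -1]]]'

```text
clock: 9.95
tool_pos: [0.5503, 0.0039, 0.1954]
tcp_rot: [0.229, 0.735, 0.561, -0.303]
ft_force: [1.3, -0.5, -5.0]
grip_width: -0.002
```

```bash
python3 -c "
from arc import *
go([0,*tcp(.3)],45);snap('scene','s11.png')"  2>/dev/null
```

```text
t 9.95 cov pos [-0.0009  0.1205 -0.0016] F(cover) [ 1.4 -0.2 -5. ] j [ 0.33  0.53  1.56 -0.62  1.56  0.77] g -0.0
 shift now-axes [-0.002   0.0009  0.0011]
 rotvec tool [-0.0021 -0.0058  0.004 ]  shift after-rot axes [-0.002   0.0009  0.0012]
```

View pics/s11.png

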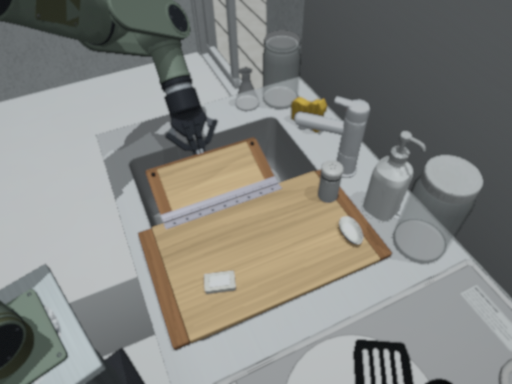

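A force of 5 N down on the tool matches the stated lifting force. The picture shows the leaf's edge rising, with the fingertip under it at px (200,150). Following the arc.

>>> play_rows --steps '[[[0, 0, 0, -0.0065, 0.0005, -0.0035, -1], [0, 0, 0, -0.006, 0.0005, -0.0035, -1], [0, 0, 0, -0.006, 0, -0.003, -1], [0, 0, 0, -0.006, 0, -0.003, -1], [0, 0, 0, -0.006, 0, -0.0025, -1], [0, 0, 0, -0.006, 0, -0.0025, -1], [0, 0, 0, -0.0065, 0, -0.002, -1], [0, 0, 0, -0.0065, 0, -0.0015, -1]]]'

```text
clock: 10.67
tool_pos: [0.5447, -0.0171, 0.2514]
tcp_rot: [0.228, 0.736, 0.561, -0.303]
ft_force: [-0.1, -0.0, -4.7]
grip_width: -0.002
```

```bash
python3 -c "
from arc import *
go([0,*tcp(.7)],45);snap('scene','s12.png')"  2>/dev/null
```

```text
t 10.67 cov pos [-0.0007  0.0988  0.0544] F(cover) [-0.1 -0.1 -4.7] j [ 0.3   0.46  1.52 -0.63  1.63  0.68] g -0.0
 shift now-axes [0.0051 0.0007 0.0048]
 rotvec tool [-0.0036 -0.0074  0.0036]  shift after-rot axes [0.0052 0.0007 0.0048]
```

View pics/s12.png

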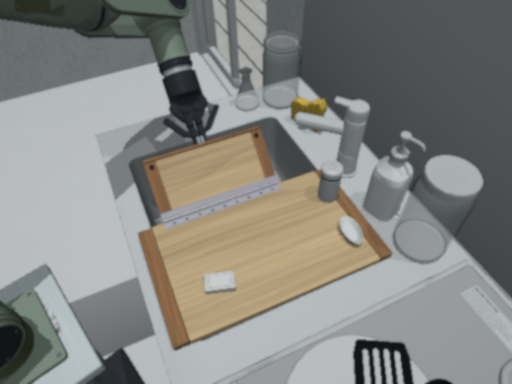

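>>> play_rows --steps '[[[0, 0, 0, -0.006, 0, 0.0006, -1], [0, 0, 0, -0.006, 0, 0.0006, -1], [0, 0, 0, -0.006, 0, 0.0006, -1], [0, 0, 0, -0.0055, 0, 0, -1], [0, 0, 0, -0.0055, 0, 0, -1], [0, 0, 0, -0.0055, 0, 0.0005, -1], [0, 0, 0, -0.0055, 0, 0.0005, -1], [0, 0, 0, -0.0053, 0, 0.001, -1], [0, 0, 0, -0.0053, 0, 0.001, -1], [0, 0, 0, -0.005, 0, 0.0015, -1], [0, 0, 0, -0.005, 0, 0.0015, -1]]]'

```text
clock: 11.63
tool_pos: [0.5318, -0.0658, 0.2928]
tcp_rot: [0.227, 0.737, 0.562, -0.299]
ft_force: [-0.1, 2.9, -3.1]
grip_width: -0.003
```

```bash
python3 -c "
from arc import *
go([0,*tcp(1.3)],45);snap('scene','s13.png');snap('top','t13.png')"  2>/dev/null
```

```text
t 11.63 cov pos [-0.0001  0.0484  0.0958] F(cover) [-0.9  2.7 -3.1] j [ 0.23  0.39  1.53 -0.66  1.64  0.59] g -0.0
 shift now-axes [0.0058 0.0001 0.0023]
 rotvec tool [-0.0001 -0.0153  0.0023]  shift after-rot axes [0.0058 0.0001 0.0022]
```

View pics/s13.png

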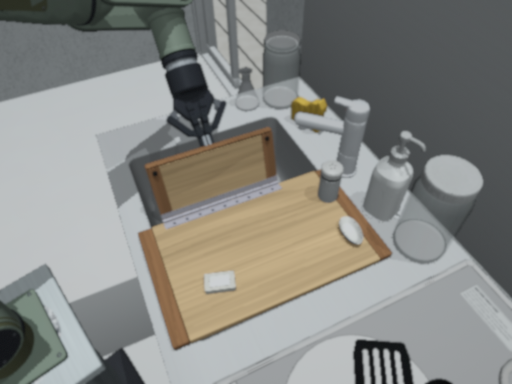

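View pics/t13.png

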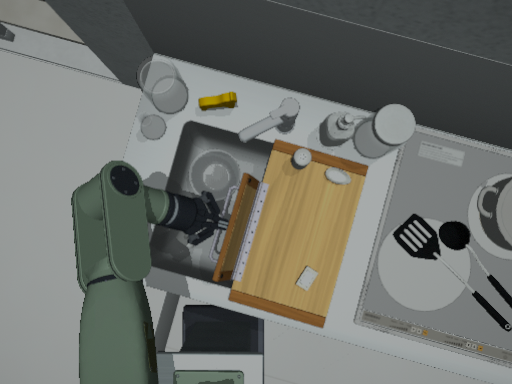

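The leaf stands at about 1.2–1.3 rad, with the fingertip behind it near the free edge at scene px (207,140). Forces are small. Continuing over the top.

```bash
python3 arc.py 1.4 3.14 0.1 45 2>/dev/null
```

```text
t 11.73 cov pos [0.     0.0477 0.0967] F(cover) [-0.3  1.  -0.8] j [ 0.23  0.39  1.53 -0.66  1.64  0.59] g 0.0
 shift now-axes [-0.0027 -0.      0.0065]
 rotvec tool [ 0.0002 -0.0138  0.0007]  shift after-rot axes [-0.0026 -0.      0.0065]
1.5 [0.0311 0.0968] dx -0.0092 dz 0.0052
1.6 [0.0207 0.0986] dx -0.0086 dz 0.0060
1.7 [0.0102 0.0994] dx -0.0080 dz 0.0069
1.8 [-0.0003  0.0991] dx -0.0072 dz 0.0076
1.9 [-0.0107  0.0978] dx -0.0064 dz 0.0083
2.0 [-0.021   0.0954] dx -0.0056 dz 0.0089
2.1 [-0.0309  0.0921] dx -0.0047 dz 0.0094
2.2 [-0.0405  0.0877] dx -0.0037 dz 0.0098
2.3 [-0.0496  0.0824] dx -0.0027 dz 0.0102
2.4 [-0.0737  0.0918] dx -0.0237 dz 0.0104
2.5 [-0.0815  0.0848] dx -0.0006 dz 0.0105
2.6 [-0.0886  0.0771] dx 0.0004 dz 0.0105
2.7 [-0.095   0.0687] dx 0.0015 dz 0.0104
2.8 [-0.1004  0.0597] dx 0.0025 dz 0.0102
2.9 [-0.1049  0.0502] dx 0.0035 dz 0.0099
3.0 [-0.1085  0.0403] dx 0.0045 dz 0.0095
3.1 [-0.111   0.0301] dx 0.0054 dz 0.0090
```

```bash
cat > arc2.py <<'E'
from g import *
import sys
def tcp2(th,r=.098,tilt=45):
    d=np.array([np.cos(th),np.sin(th)]); n=np.array([np.sin(th),-np.cos(th)])
    return np.array([0,.002])+r*d+(.016+.011*abs(np.sin(th-np.pi/2-np.radians(tilt))))*n
if __name__=='__main__':
    a,b,m=map(float,sys.argv[1:4])
    go([0,*tcp2(a)],45); q=None
    for th in np.arange(a,b+1e-6,m):
        p=tcp2(th)
        if q is not None: D=p-q; print(round(th,2),np.round(p,4),'dx %.4f dz %.4f'%(D@[.7071,-.7071],D@[-.7071,-.7071]))
        q=p
E
python3 arc2.py 1.4 3.15 .1
```

```text
t 11.73 cov pos [0.     0.0477 0.0967] F(cover) [-0.3  1.  -0.8] j [ 0.23  0.39  1.53 -0.66  1.64  0.59] g 0.0
 shift now-axes [-0.0029 -0.      0.0062]
 rotvec tool [ 0.0002 -0.0138  0.0007]  shift after-rot axes [-0.0028 -0.      0.0062]
1.5 [0.0312 0.098 ] dx -0.0098 dz 0.0045
1.6 [0.0207 0.1006] dx -0.0093 dz 0.0056
1.7 [0.0099 0.1021] dx -0.0087 dz 0.0066
1.8 [-0.001   0.1024] dx -0.0079 dz 0.0075
1.9 [-0.012   0.1015] dx -0.0071 dz 0.0084
2.0 [-0.0227  0.0994] dx -0.0061 dz 0.0091
2.1 [-0.0333  0.0961] dx -0.0051 dz 0.0098
2.2 [-0.0434  0.0917] dx -0.0040 dz 0.0103
2.3 [-0.0529  0.0862] dx -0.0029 dz 0.0106
2.4 [-0.0611  0.0803] dx -0.0017 dz 0.0099
2.5 [-0.068   0.0747] dx -0.0009 dz 0.0088
2.6 [-0.0744  0.0685] dx -0.0001 dz 0.0089
2.7 [-0.0802  0.0617] dx 0.0007 dz 0.0089
2.8 [-0.0854  0.0544] dx 0.0015 dz 0.0089
2.9 [-0.09    0.0465] dx 0.0023 dz 0.0088
3.0 [-0.0938  0.0382] dx 0.0031 dz 0.0086
3.1 [-0.0969  0.0295] dx 0.0040 dz 0.0084
```

>>> play_rows --steps '[[[0, 0, 0, -0.004, 0, 0.0035, -1], [0, 0, 0, -0.0045, 0, 0.0035, -1], [0, 0, 0, -0.0045, 0, 0.0035, -1], [0, 0, 0, -0.005, 0, 0.003, -1], [0, 0, 0, -0.0048, 0, 0.003, -1], [0, 0, 0, -0.0045, 0, 0.0033, -1], [0, 0, 0, -0.0045, 0, 0.0033, -1], [0, 0, 0, -0.004, 0, 0.0038, -1], [0, 0, 0, -0.004, 0, 0.0038, -1], [0, 0, 0, -0.0037, 0, 0.0042, -1], [0, 0, 0, -0.0037, 0, 0.0042, -1], [0, 0, 0, -0.003, 0, 0.0046, -1], [0, 0, 0, -0.003, 0, 0.0046, -1]]]'

```text
clock: 12.82
tool_pos: [0.5112, -0.1421, 0.2982]
tcp_rot: [0.229, 0.737, 0.561, -0.299]
ft_force: [0.7, 3.5, -0.3]
grip_width: 0.0
```

```bash
python3 -c "
from arc2 import *
go([0,*tcp2(2.1)],45);snap('scene','s14.png')
s,x,R=cur();print(np.degrees(np.arctan2(I(x)[2],I(x)[1])))"
```

```text
t 12.82 cov pos [ 0.0004 -0.0306  0.1012] F(cover) [-0.3  3.5 -0.3] j [ 0.11  0.33  1.6  -0.71  1.55  0.52] g 0.0
 shift now-axes [ 0.0017 -0.0004  0.0055]
 rotvec tool [ 0.0027 -0.0132 -0.0003]  shift after-rot axes [ 0.0018 -0.0004  0.0055]
107.36001934812468
```

View pics/s14.png

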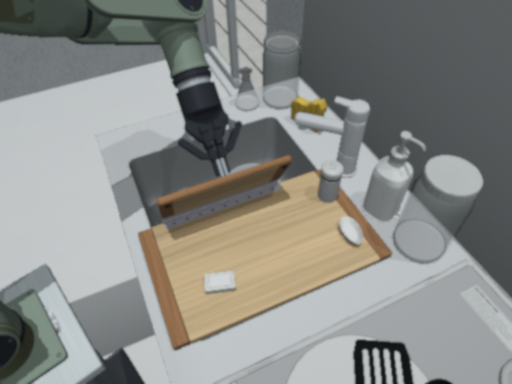

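The leaf is past upright, at about 2 rad and leaning towards the panel. The box at (219,281) is undisturbed. Continuing down.

>>> play_rows --steps '[[[0, -0.01, 0, 0.001, 0, 0.005, -1], [0, 0, 0, -0.001, 0, 0.005, -1], [0, 0, 0, -0.002, 0, 0.005, -1], [0, 0, 0, -0.0015, 0, 0.0053, -1], [0, 0, 0, -0.0015, 0, 0.0053, -1], [0, 0, 0, -0.0008, 0, 0.005, -1], [0, 0, 0, -0.0008, 0, 0.005, -1], [0, 0, 0, -0.0005, 0, 0.0045, -1], [0, 0, 0, -0.0005, 0, 0.0045, -1], [0, 0, 0, 0, 0, 0.0045, -1], [0, 0, 0, 0, 0, 0.0045, -1], [0, 0, 0, 0.0003, 0, 0.0045, -1], [0, 0, 0, 0.0003, 0, 0.0045, -1], [0, 0, 0, 0.0008, 0, 0.0045, -1]]]'

```text
clock: 14.03
tool_pos: [0.4956, -0.1996, 0.253]
tcp_rot: [0.234, 0.735, 0.559, -0.304]
ft_force: [0.2, 1.9, 0.4]
grip_width: -0.0
```

```bash
python3 -c "
from arc2 import *
go([0,*tcp2(2.8)],45);snap('scene','s15.png')
"
```

```text
t 14.03 cov pos [ 0.0007 -0.0902  0.056 ] F(cover) [-0.3  1.9  0.4] j [ 0.01  0.34  1.72 -0.76  1.41  0.54] g -0.0
 shift now-axes [ 0.0045 -0.0007 -0.0022]
 rotvec tool [ 0.0036  0.003  -0.0023]  shift after-rot axes [ 0.0045 -0.0007 -0.0022]
```

View pics/s15.png

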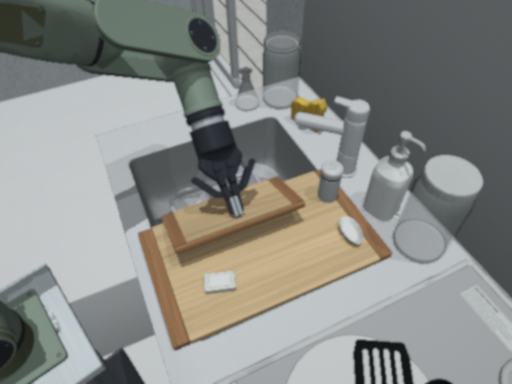

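>>> play_rows --steps '[[[0, 0, 0, 0.002, 0, 0.0045, -1], [0, 0, 0, 0.0025, 0, 0.0045, -1], [0, 0, 0, 0.003, 0, 0.0045, -1], [0, 0, 0, 0.003, 0, 0.0045, -1], [0, 0, 0, 0.003, 0, 0.004, -1], [0, 0, 0, 0.002, 0, 0.002, -1]]]'

```text
clock: 14.58
tool_pos: [0.4926, -0.2093, 0.2238]
tcp_rot: [0.236, 0.734, 0.558, -0.308]
ft_force: [-0.1, -1.9, 2.0]
grip_width: -0.002
```

```bash
python3 -c "
from arc2 import *
go([0,*tcp2(3.14)],45);snap('scene','s16.png')
"
```

```text
t 14.58 cov pos [ 0.0004 -0.1004  0.0268] F(cover) [ 0.4 -1.9  2. ] j [-0.    0.37  1.77 -0.79  1.35  0.59] g -0.0
 shift now-axes [ 0.0023 -0.0004 -0.0011]
 rotvec tool [ 0.0021  0.0108 -0.0024]  shift after-rot axes [ 0.0023 -0.0004 -0.0011]
```

View pics/s16.png

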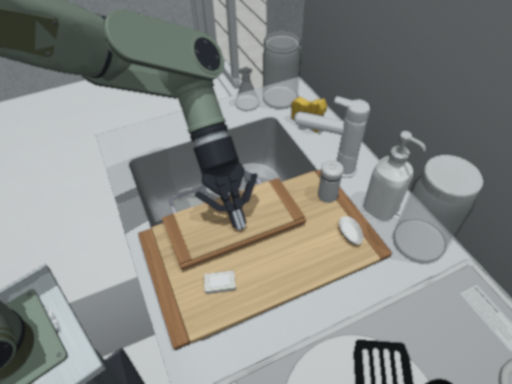

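>>> play_rows --steps '[[[0, 0, 0, 0.0015, 0, 0.0015, -1], [0, 0, 0, 0.0015, 0, 0.0015, -1], [0, 0, 0, 0.0015, 0, 0.0015, -1]]]'

```text
clock: 14.88
tool_pos: [0.4926, -0.2094, 0.2206]
tcp_rot: [0.238, 0.734, 0.556, -0.309]
ft_force: [-2.1, 7.4, 15.2]
grip_width: 0.001
```

>>> play_rows --steps '[[[0, 0, 0, 0.002, 0, 0.002, -1], [0, 0, 0, 0.002, 0, 0.002, -1]]]'

```text
clock: 15.05
tool_pos: [0.4925, -0.2093, 0.2206]
tcp_rot: [0.24, 0.734, 0.554, -0.31]
ft_force: [-2.4, 5.7, 14.6]
grip_width: -0.005
```

```bash
python3 -c "
from arc2 import *
go([0,*tcp2(3.14)],45);snap('scene','s17.png')
"
```

```text
t 15.05 cov pos [ 0.0003 -0.1004  0.0236] F(cover) [-3.9  4.9 14.6] j [ 0.    0.38  1.77 -0.8   1.35  0.61] g -0.0
 shift now-axes [ 0.     -0.0003 -0.0033]
 rotvec tool [ 0.0035  0.0212 -0.0099]  shift after-rot axes [ 0.0001 -0.0003 -0.0033]
```

The tip has stopped at the same height under 15 N, so the leaf is seated. Retreating along the tool axis and up.

>>> play_rows --steps '[[[0, 0, 0, -0.003, 0, -0.003, -1], [0, 0, 0, -0.008, 0, -0.008, -1], [0, 0, 0, -0.015, 0, -0.02, -1], [0, 0, 0, -0.02, 0, -0.025, -1], [0, 0, 0, -0.02, 0, -0.03, -1], [0, 0, 0, -0.015, 0, -0.035, -1], [0, 0, 0, -0.01, 0, -0.035, -1], [0, 0, 0, 0, 0, -0.035, -1], [0, 0, 0, 0, 0, 0, -1]]]'

```text
clock: 15.85
tool_pos: [0.5105, -0.1323, 0.427]
tcp_rot: [0.235, 0.735, 0.556, -0.307]
ft_force: [-0.2, 0.1, -0.0]
grip_width: -0.001
```

```bash
python3 -c "
from arc2 import *
go([0,.2,.2],45);a=snap('scene','s18.png')['pixels'];b=snap('top','t18.png')['pixels']
cv2.imwrite('pics/s18z.png',cv2.resize(a[135:355,130:395],None,fx=3,fy=2.7,interpolation=cv2.INTER_CUBIC))
cv2.imwrite('pics/t18z.png',cv2.resize(b[130:335,140:400],None,fx=3,fy=2.9,interpolation=cv2.INTER_CUBIC))
"
```

```text
t 15.85 cov pos [-0.0029 -0.0213  0.23  ] F(cover) [-0.3  0.  -0. ] j [ 0.13  0.28  1.37 -0.74  1.79  0.35] g -0.0
 shift now-axes [ 0.1765  0.0019 -0.1369]
 rotvec tool [ 0.0005  0.0089 -0.0059]  shift after-rot axes [ 0.1777  0.0029 -0.1353]
```

View pics/s18z.png

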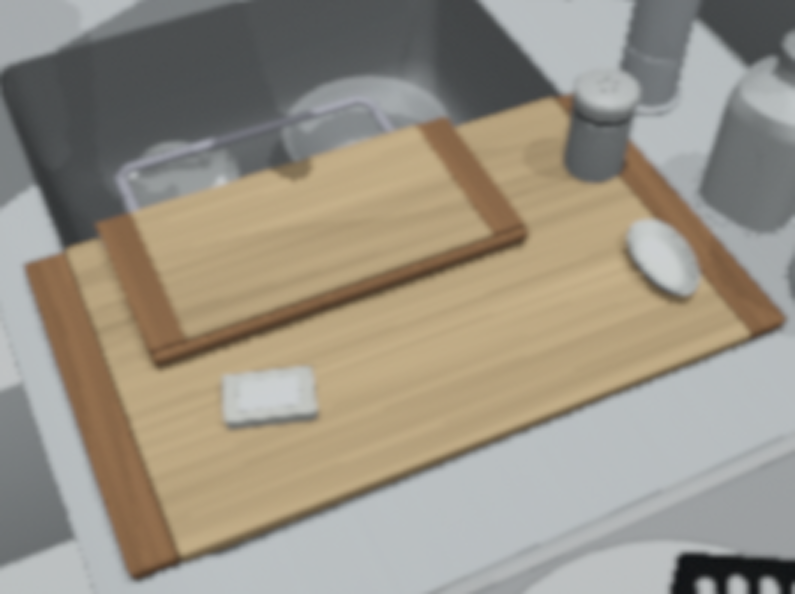

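View pics/t18z.png

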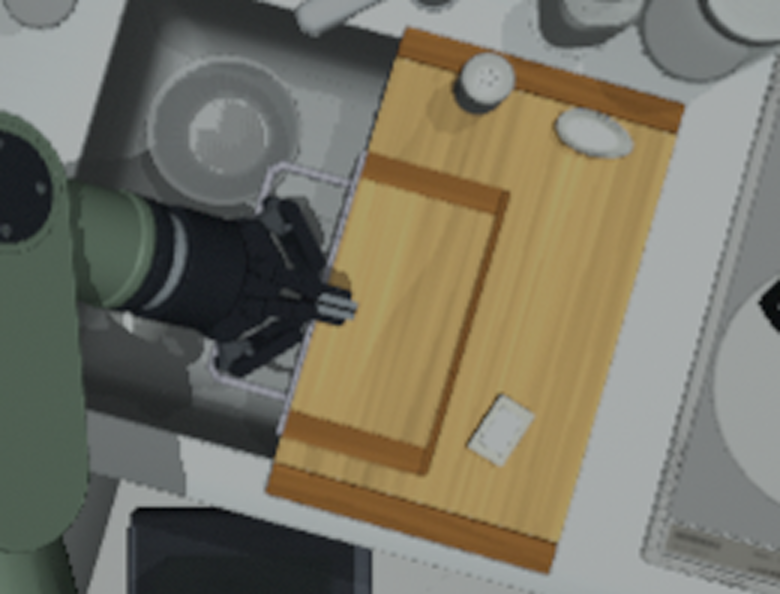

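The leaf lies folded on the panel and the gripper is well clear, about 0.2 m above it. The box is beside the leaf at scene zoom (270,395). The shaker at (600,120) and spoon rest at (665,260) appear where they started. I'll check the leaf's flatness and whether anything moved.

Run:
```python
from g import *
T=load('t18');S=load('s18');T0=load('top0');S0=load('scene0')
t=lambda u,v:(140+u/3-.3,130+v/2.9-.3); s=lambda u,v:(130+u/3-.3,135+v/2.7-.3)
for n,a,b in(('near free top corner',(424,474),(157,352)),('far free top corner',(509,190),(524,230)),('near hinge-end',(285,432),(99,225)),('far hinge-end',(368,152),(447,120))):
    print(n,np.round(I(tri([(T,t(*a)),(S,s(*b))])),4))
def pr(im,P): u=proj(im,W(P))[0]; return np.round([(u[0]-130+.3)*3,(u[1]-135+.3)*2.7],0)
for x in(-.13,.13):
    for z in(.018,.024,.03): print(x,z,'expected scene zoom px',pr(S,[[x,-.13,z]]))
for n,A,B in(('scene',S,S0),('top',T,T0)):
    d=cv2.absdiff(A['pixels'],B['pixels']).max(2); 
    for nm,(x0,y0,x1,y1) in dict(scene=dict(shaker=(316,158,345,205),rest=(335,210,368,248),flask=(235,65,262,112)),top=dict(shaker=(290,145,314,172),rest=(322,165,353,186),flask=(138,112,168,140),bowl=(190,150,225,195)))[n].items():
        print(n,nm,'max/mean diff',d[y0:y1,x0:x1].max(),round(d[y0:y1,x0:x1].mean(),1))
print(robot.observe()['ft_force'])
```

```text
near free top corner [-0.1267 -0.1268  0.0222]
far free top corner [ 0.1274 -0.1284  0.0163]
near hinge-end [-0.127  -0.0047  0.0173]
far hinge-end [ 0.1294 -0.0052  0.0135]
-0.13 0.018 expected scene zoom px [152. 361.]
-0.13 0.024 expected scene zoom px [151. 356.]
-0.13 0.03 expected scene zoom px [149. 352.]
0.13 0.018 expected scene zoom px [532. 229.]
0.13 0.024 expected scene zoom px [533. 224.]
0.13 0.03 expected scene zoom px [534. 219.]
scene shaker max/mean diff 12 9.4
scene rest max/mean diff 12 10.4
scene flask max/mean diff 12 9.9
top shaker max/mean diff 21 17.1
top rest max/mean diff 21 18.2
top flask max/mean diff 21 17.6
top bowl max/mean diff 115 29.3
[-0.50879379  0.04689777 -0.66041137]
```

```bash
python3 -c "
from workcell import robot
print(robot.job_done(), robot.observe()['clock'])"
```

```text
the job is handed in; nothing more can be done
the job is handed in; nothing more can be done
```

The leaf is folded back flat on the panel, and I handed the job in at about 16 s of the 59 s allowed. No verdict was reported.

**What I did:**
- I slid the match box across the panel with shut fingertips. It was the thing in the way. Its nearest corner ended about 24 mm beyond where the leaf's edge comes down.
- I then put one tilted fingertip under the leaf's free edge and swung the leaf over (about 5 N). I pressed it down with about 15 N until it would go no lower, and backed off.

**Last checks:**
- **Leaf:** its free-edge corners measured 22 and 16 mm above the panel, where 18 mm is flat. The hinge-end corners measured 17 and 13.5 mm. All are within my measuring error.
- **Match box:** it lies flat on the panel, well away from the leaf.
- **Shaker, spoon rest and flask:** these show only an even brightness change from the first pictures, so they did not move.
- **Bowl and mug:** I did not compare these the same way. The leaf and arm shadow changed the view of the bowl, and I ran no comparison for the mug. The fingertip stayed well above both.
- **Robot:** the force reading is near zero, and the tip is about 0.2 m above the leaf.

**Disagreements along the way:**
- My first position fit assumed the counter was at z = 0 and was off by 10–25 pixels, so I threw it out.
- Refitting put the panel's top at about 0.193 m, and a fingertip contact put it at about 0.197 m. I used 0.197 m, which matches the given height above the sink floor.
- After that, predicted and seen picture points for the leaf differed by up to about 3 pixels.

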